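# Tare the kidney dish and weigh the full ointment tube

### The job

Two returned ointment tubes look alike, but one is still full and the other almost used up: the full one is to be weighed, told by its weight. Lift the transit plate straight and level up off the scale's two tight dowels and lay it flat on the table, set the empty kidney dish flat in the middle of the pan and let go, hold the tare key fully down for a second, and only then lay the full tube in the dish, along it, and leave the light one lying on the table. Do not wrench the plate against its dowels, press the pan down to its overload stop, press the power key or disturb the other things on the table.

Things in the scene. Friction and masses are not known exactly. Their poses are not given: they have to be found in the camera images.
- scale: White bench scale, fixed, 258 mm (x) by 200 mm (y); origin on the table under the centre of its pan, x to its back, y to its left. Deck 40 mm high; a front strip (x -154 to -100, 34 mm high) has the display with a key on either side. Two upright steel dowels, 12 mm thick, stand at x -74 and +74, y 0, their chamfered tips 68 mm above the table, 10 mm above the pan between them.
- pan_top (a point): Centre of the top of the scale's steel pan, 110 mm (x) by 150 mm (y), 58 mm above the table when empty. The pan rides on a spring (see pan).
- pan (a joint): Sinking of the pan in m: 0 empty, 0.87 mm with the dish, 1.25 mm with dish and light tube, 2.0 to 2.3 mm with dish and full tube (1.8 N per mm); overload stop at 8 mm.
- transit_plate: Aluminium guard plate over the pan, about 0.45 kg, 190 mm (x) by 88 mm (y). Origin under its middle, at the undersides of its four stub feet; plate 24 to 34 mm above it. The feet stand on the deck, two 13 mm holes (x -74 and +74, bushed from 12 to 34 mm up) sit over the 12 mm dowels with 0.5 mm play each way; it is free once raised 28 mm. Tilted or pushed sideways (5 N at the handle) it binds.
- plate_handle (a point): Centre of the plate's bridge handle: a black bar 108 mm long (along the plate's x), 16 mm wide and 16 mm high, 74 mm above the plate's origin, 32 mm of free height under it between posts at x -44 and +44; nothing beside it.
- dish: Steel kidney dish, 0.16 kg, 94 mm (x) by 183 mm (y), 38 mm high; origin at the centre of its underside. Straight long side at x +43, bowed one at x -43. Its floor is about 4 mm high in the middle and slopes up to 15-20 mm at the walls; the mouth is 75 mm wide in the middle, 160 mm long. On the pan it lies along the scale's y, either way round.
- dish_rim (a point): Top of the middle of the dish's straight side, 38 mm above its underside: the rim here is 8 mm thick (dish x 39 to 47) for the top 16 mm and is the place to pinch the dish, across the rim.
- tube_1: One of two rigid ointment tubes of the same looks, lying flat: 38 mm (x) by 136 mm long (y), cap at +y; 26 mm high at the cap, flat at the other end; about 29 mm wide and 18 mm high where it balances, 12 to 18 mm from its middle towards the cap. Origin under its middle. One of the two (either) is full and weighs 0.21 to 0.26 kg, the other 0.07 kg.
- tube_2: The other ointment tube: same looks and size, origin and axes as tube_1.
- tare_key_top (a point): Centre of the top of the tare key: the large oblong black key on the front strip, to the right of the display, 26 mm (x) by 38 mm (y), 42 mm above the table, at x -124.5, y -66 mm in the frame of the scale.
- tare_key (a joint): Travel of the tare key in m, 0 up, 0.005 fully down; a spring pushes back, about 2 N at first and 6 N fully down.
- power_key_top (a point): Top of the power key: the small round key 18 mm across, left of the display, at x -124.5, y +66 mm in the frame of the scale; must not be pressed.
- power_key (a joint): Travel of the power key in m, 0 up, 0.005 down.
- saline: Bystander: white bottle, 45 mm thick, 139 mm high, near the wall.
- carton: Bystander: carton of ampoules, 64 by 91 by 36 mm, near the wall.
- tape_roll: Bystander: roll of tape, 104 mm across, 25 mm high, at the right of the table; the table between it, the scale, the tubes and the blue sealer behind is free.
Mind the look-alikes: they are no part of the job. Leave any green look-alike of the tube_1 alone.

How it is judged:
On the way, in this order (a step that is already met when the one before it is completed fails the run):
1. the transit plate lies flat on the table, off the scale and let go (height (world z) of transit_plate below 0.006 m and angle between transit_plate's own z axis and vertical below 0.05 rad and horizontal distance between transit_plate and scale above 0.13 m and contact force between the fingers and transit_plate below 0.1 N), for 0.2 s.
2. the empty dish stands flat in the middle of the pan, let go (x of dish in the frame of scale between -0.022 and 0.022 m and y of dish in the frame of scale between -0.025 and 0.025 m and z of dish in the frame of scale between 0.054 and 0.061 m and angle between dish's own z axis and vertical below 0.06 rad and contact force between the fingers and dish below 0.1 N and linear speed of dish below 0.02 m/s and contact force between each of tube_1, tube_2 and dish below 0.02 N), for 0.2 s.
3. the tare key is held fully down for half a second or more while the empty dish stands on the pan untouched (all of step 2 and value of joint tare_key above 0.004 m), for 0.5 s.
At the end, for the whole second after the job is handed in: Plate flat on the table (3 deg); dish flat (3 deg) on the pan, within 22 mm of its centre in x, 25 mm in y; the full tube (pan down over 1.65 mm) at rest in the dish, within 25 mm of its middle lengthwise and 17 deg of its long axis; the other lying on the table; tare key up; all let go (all of step 1 and linear speed of each of transit_plate, dish below 0.02 m/s and x of dish in the frame of scale between -0.022 and 0.022 m and y of dish in the frame of scale between -0.025 and 0.025 m and z of dish in the frame of scale between 0.054 and 0.061 m and angle between dish's own z axis and vertical below 0.06 rad and contact force between the fingers and dish below 0.1 N and ((x of tube_1 in the frame of dish between -0.02 and 0.033 m and y of tube_1 in the frame of dish between -0.025 and 0.025 m and z of tube_1 in the frame of dish between -0.002 and 0.03 m and angle between the y axis of tube_1 and the y axis of dish, either way round below 0.3 rad and contact force between tube_1 and dish above 0.1 N and contact force between tube_1 and scale below 0.05 N and linear speed of each of tube_1, tube_2 below 0.02 m/s and height (world z) of tube_2 below 0.02 m and contact force between tube_2 and scale below 0.02 N) or (x of tube_2 in the frame of dish between -0.02 and 0.033 m and y of tube_2 in the frame of dish between -0.025 and 0.025 m and z of tube_2 in the frame of dish between -0.002 and 0.03 m and angle between the y axis of tube_2 and the y axis of dish, either way round below 0.3 rad and contact force between tube_2 and dish above 0.1 N and contact force between tube_2 and scale below 0.05 N and linear speed of each of tube_2, tube_1 below 0.02 m/s and height (world z) of tube_1 below 0.02 m and contact force between tube_1 and scale below 0.02 N)) and value of joint pan above 0.00165 m and value of joint tare_key below 0.001 m); the robot touches nothing.
It fails at once if the plate is pressed or wrenched against the scale with more than 40 N, or tilted more than 4 degrees while still on the dowels (contact force between transit_plate and scale above 40 N or (z of transit_plate in the frame of scale below 0.056 m and horizontal distance between transit_plate and scale below 0.02 m and angle between transit_plate's own z axis and vertical above 0.07 rad)).
It fails at once if the pan is pushed down to its overload stop (8 mm), or the scale is pressed with more than 50 N (value of joint pan above 0.008 m or contact force between any of the arm, the fingers and scale above 50 N).
It fails at once if the tare key is pressed while a tube lies in the dish (value of joint tare_key above 0.0025 m and contact force between any of tube_1, tube_2 and dish above 0.02 N).
It fails at once if the power key is pressed (value of joint power_key above 0.002 m).
It fails at once if the saline bottle, the carton or the roll of tape is moved more than 20 mm (distance of any of saline, carton, tape_roll from where it was at the start of the episode above 0.02 m).
It also fails if it takes over 72 s, if anything falls off the work surface, if the arm or the gripper's body presses on something with over 40 N, if the wrist force passes 120 N, or if a joint passes its speed limit or range.

### The arm

A 7-joint arm with a two-finger parallel gripper is mounted at the origin on a cart in front of the work surface, level with it; the furniture and walls round the work are solid. World frame = base frame: x ahead of the robot, y to its left, z up, the work surface at z = 0. Lengths are in m, angles in rad, forces in N, time in s.
With the tool pointing down it reaches from about 0.425 to 0.875 m from the base axis. Payload 8.4 kg.
Tool frame: the origin (TCP) lies midway between the tips of the shut fingers; the grasp point (between the pads) lies 19 mm behind it; z points along the fingers, y is the line along which they close (so a half turn about z gives the same grasp; the last joint's range is limited). The gripper opens to 85 mm and grips with 20 to 120 N. Pads are 22 mm wide; open, the fingers measure 114 mm over their backs; the gripper's body (76 mm by 85 mm) begins 54 mm behind the grasp point. The pads swing forward as they close: fully open they stand 13 mm farther back than shut.
Start: joints at [-1.398, 0.333, 0.04, 1.465, -0.013, 1.343, -0.059], TCP at [0.175, 0.626, 0.231] pointing down, gripper open.
Joint ranges: [-2.58, 2.58], [-0.38, 2.09], [-1.3, 1.39], [0.25, 2.4], [-1.5, 4.64], [0.08, 2.09], [-2.65, 2.65]. Speed limits (rad/s): [2.22, 2.22, 2.79, 2.79, 3.14, 3.14, 3.14].

### API

Orientations are given as a 3x3 rotation matrix whose columns are the frame's x, y, z axes.
In Python, from bench import sensors, viewer, job gives the robot as it stands.
- The arm moves only by the tool servo_tool, never from a script. Its argument "deltas" is one flat list of numbers, 7 for each row, row after row: the turn, a rotation vector about the world's x, y, z in degrees, then the shift along the world's x, y, z in mm, then the opening, from 0 (shut) to 1 (fully open). In form: [wx, wy, wz, x, y, z, gripper, wx, wy, wz, x, y, z, gripper, ...]. A call has 1 to 20 rows; each row shifts and turns the commanded pose from where the row before left it; what a row does not reach is not made up. A row lasts 1/12 s, in which the tool goes at most 41.7 mm and 7.16 degrees, less where a joint would pass 70% of its speed; a pose out of reach is approached as far as the arm can. A call is refused whole if a number of a shift passes 41.7 or a number of a turn 7.16, either way. A call with a gripper value outside its range is refused whole. The fingers move at their own pace and stop on an object; "squeeze" is the grip in N (left out, the last holds). Time passes only in rows, so rows that do not move let the fingers close. It gives the time, the measured TCP pose, the force, the opening and the grip force at its end, in the units of the state.
- sensors.read_state(): the state, without advancing time (a new reading comes with each control period).
- viewer.read_camera(name): name is "scene" or "top"; returns a dict with "frame" (480x640x3 uint8, blue, green, red), "depth" (480x640 float32, m along the optical axis (not along the pixel's ray), 0 where there is no reading), "camera_matrix" (3x3 intrinsics, pixels), "eye" and "rotation" of the camera in the world. Camera axes: x right, y down, z forward; pixel columns grow to the right and rows downward; lengths in m; the calibration is good to about 2 mm. A picture is of the moment at which its call begins.
- job.finish_job(): hands the job in; it is judged then, once.
The state is a dict: "clock": time; "joints": joint angles; "joint_vel": joint speeds; "joint_efforts": joint torques, N m; "tcp_pos": TCP position; "tcp_rot": TCP orientation; "wrist_force": force on the tool from outside, world axes, zero at the start; "wrist_torque": the same for the moment, N m; "gripper_width": finger opening in m; "gripper_force": force on a finger pad.
Only numpy, scipy, OpenCV 4.12 (cv2) and the standard library are available. Lean on these libraries where they do the work, as an engineer would, in place of code of your own. Each camera call takes 0.05 s, during which the arm holds its last target. There are 200 camera calls.

## Working session

There is one attempt and no reset: what is moved stays moved. The work goes in short steps, Python scripts to look and compute and a tool call to move; the robot and the scene stay as the last step left them, time stands still between calls to the robot, and variables do not carry over. Pictures are saved under pics/ and viewed, at most 10 in all, crops included, and the job is handed in when it is done.

Besides the shell and the picture viewer there is one more tool, called after "Request:" as name(argument=value, ...) on one line, values as JSON. servo_tool: Moves the arm, as the interface text tells. Its arguments: {"type":"object","properties":{"deltas":{"type":"array"},"squeeze":{"type":"number"}},"required":["deltas"]}

```bash
mkdir -p pics; ls; cat > h.py <<'E'
import numpy as np, cv2
from bench import sensors, viewer, job
def cam(n):
    c=viewer.read_camera(n); d=c['depth']; K=c['camera_matrix']
    v,u=np.mgrid[:480,:640]
    P=np.stack([(u-K[0,2])/K[0,0]*d,(v-K[1,2])/K[1,1]*d,d],-1)
    W=P@np.array(c['rotation']).T+np.array(c['eye']); W[d==0]=np.nan
    return c['frame'],W
E
python3 - <<'E'
from h import *
for n in('scene','top'):
    f,W=cam(n); cv2.imwrite(f'pics/{n}0.png',f); np.savez(f'{n}0.npz',f=f,W=W)
s=sensors.read_state(); print(s)
E
```

```text
pics
{'clock': 0.1, 'joints': array([-1.39818275,  0.33382301,  0.03989207,  1.46617759, -0.01339855,
        1.34332041, -0.05853989]), 'joint_vel': array([ 1.05452549e-03, -2.19141290e-03, -8.18727465e-05, -1.33772004e-03,
        5.26906841e-04,  5.99701299e-05, -9.11136528e-04]), 'joint_efforts': array([ 5.65100097e-03, -6.60017395e+01,  1.37112826e+00, -4.06469214e+01,
        1.72409217e-02,  9.12899966e-03, -5.17606566e-06]), 'tcp_pos': array([0.17443538, 0.62572377, 0.23052418]), 'tcp_rot': array([[-9.63266034e-01,  2.68548809e-01, -2.91109275e-04],
       [ 2.68548946e-01,  9.63264974e-01, -1.43300586e-03],
       [-1.04416649e-04, -1.45854296e-03, -9.99998931e-01]]), 'wrist_force': array([-1.0564272 ,  0.35620378, -0.06050692]), 'wrist_torque': array([ 0.00853394, -0.00331772,  0.00901943]), 'gripper_force': 0.0, 'gripper_width': 0.08559649170189368}
```

View pics/scene0.png

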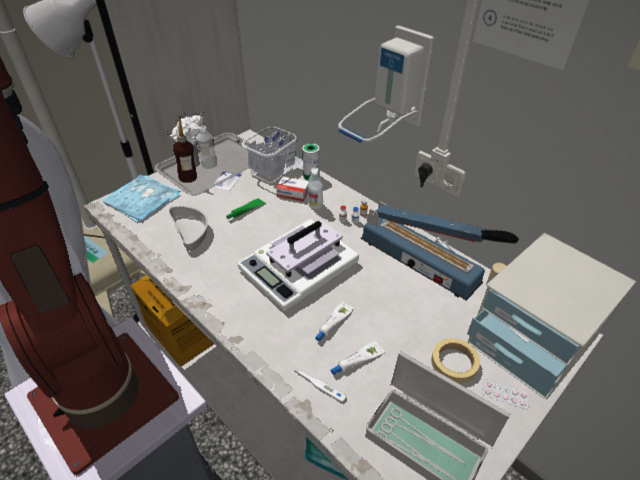

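View pics/top0.png

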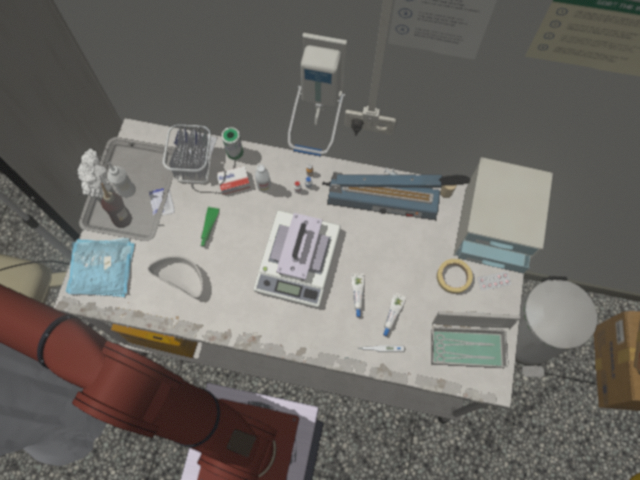

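Both views show the scale with its plate in the middle (top px 297,258) and the dish at left (180,277). Candidates for the tube:
- white tubes at top (358,295) and (393,315)
- green look-alike (209,226)
- thermometer (383,349)

I choose the two white, blue-capped tubes; the green one stays.

```bash
cat > m.py <<'E'
from h import *
def rect(W,box,zlo,zhi,tag):
    u0,v0,u1,v1=box; P=W[v0:v1,u0:u1].reshape(-1,3); P=P[(P[:,2]>zlo)&(P[:,2]<zhi)]
    if len(P)<5: print(tag,'few',len(P)); return
    (cx,cy),(w,h),a=cv2.minAreaRect((P[:,:2]*1000).astype(np.float32))
    if w<h: w,h,a=h,w,a+90   # a = direction of long axis
    m=np.median(P,0)
    print(tag,'n',len(P),'c',round(cx),round(cy),'size',round(w),round(h),'long-axis deg',round((a+90)%180-90,1),'med',(m*1000).round(),'z',(np.percentile(P[:,2],[2,98])*1000).round())
E
python3 - <<'E'
from m import *
d=np.load('top0.npz'); f,W=d['f'],d['W']
for (u,v) in [(320,330),(250,230),(297,258),(297,240),(182,282),(358,282),(358,312),(399,301),(388,329),(455,276),(290,289)]: print((u,v),(W[v,u]*1000).round())
rect(W,(250,205,345,310),.02,.05,'deck')
rect(W,(250,205,345,310),.062,.082,'plate')
rect(W,(250,205,345,310),.1,.13,'handle')
rect(W,(140,245,220,305),.004,.06,'dish')
rect(W,(140,245,220,305),.03,.06,'dishrim')
rect(W,(345,268,370,322),.004,.04,'tubeA'); rect(W,(376,288,410,340),.004,.04,'tubeB')
rect(W,(430,255,478,296),.01,.04,'tape')
rect(W,(195,200,222,250),.006,.05,'green')
rect(W,(355,343,410,355),.004,.04,'therm')
rect(W,(428,308,510,370),.008,.1,'box')
rect(W,(320,165,445,220),.02,.2,'sealer')
out=f.copy()
A=cv2.resize(f[262:345,335:415],None,fx=4,fy=4,interpolation=2); B=cv2.resize(f[205:310,245:345],None,fx=3.2,fy=3.2,interpolation=2);C=cv2.resize(f[240:310,140:220],None,fx=3,fy=3,interpolation=2)
H=340; o=np.zeros((H,A.shape[1]+B.shape[1]+C.shape[1],3),np.uint8);x=0
for I in (A,B,C): o[:I.shape[0],x:x+I.shape[1]]=I[:H]; x+=I.shape[1]
print(o.shape); cv2.imwrite('pics/crop1.png',o[:,:800])
d=np.load('scene0.npz'); f,W=d['f'],d['W']; print('SCENE')
rect(W,(235,215,360,310),.1,.13,'handle'); rect(W,(235,215,360,310),.062,.082,'plate'); rect(W,(165,200,218,255),.03,.06,'dishrim')
rect(W,(310,298,356,345),.004,.04,'tubeA'); rect(W,(328,338,388,378),.004,.04,'tubeB')
E
```

```text
(320, 330) [ 363. -118.    1.]
(250, 230) [620. 156.   4.]
(297, 258) [535. -14.  86.]
(297, 240) [576.  -6. 121.]
(182, 282) [416. 310.   9.]
(358, 282) [ 526. -199.    6.]
(358, 312) [ 432. -216.   23.]
(399, 301) [ 492. -326.   15.]
(388, 329) [ 403. -309.   18.]
(455, 276) [ 605. -477.    6.]
(290, 289) [454. -10.  39.]
deck n 3138 c 592 -10 size 333 201 long-axis deg -2.6 med [491. -18.  38.] z [25. 48.]
plate n 1752 c 581 -10 size 195 149 long-axis deg -2.6 med [574. -15.  74.] z [63. 81.]
handle n 204 c 579 -9 size 107 17 long-axis deg -2.9 med [576. -10. 121.] z [112. 128.]
dish n 1537 c 438 328 size 248 186 long-axis deg -77.8 med [444. 333.   8.] z [ 4. 43.]
dishrim n 293 c 439 321 size 183 95 long-axis deg 73.7 med [448. 331.  38.] z [31. 46.]
tubeA n 545 c 489 -203 size 162 72 long-axis deg 10.8 med [ 489. -204.   10.] z [ 4. 27.]
tubeB n 627 c 455 -315 size 156 98 long-axis deg 9.9 med [ 453. -315.    9.] z [ 4. 26.]
tape n 518 c 600 -468 size 132 105 long-axis deg -71.9 med [ 604. -474.   23.] z [11. 32.]
green n 404 c 612 286 size 166 81 long-axis deg 15.6 med [606. 282.  14.] z [ 6. 28.]
therm n 294 c 347 -303 size 155 32 long-axis deg -77.8 med [ 348. -312.    8.] z [ 4. 17.]
box n 1945 c 427 -539 size 229 176 long-axis deg -77.8 med [ 433. -533.   38.] z [ 8. 97.]
sealer n 4234 c 812 -215 size 389 178 long-axis deg -74.6 med [ 789. -236.   73.] z [ 24. 193.]
(340, 880, 3)
SCENE
handle n 279 c 575 -11 size 109 20 long-axis deg -4.6 med [571. -15. 120.] z [103. 124.]
plate n 1574 c 576 -10 size 195 94 long-axis deg -3.4 med [558. -22.  73.] z [65. 78.]
dishrim n 247 c 434 317 size 185 94 long-axis deg 73.2 med [436. 330.  36.] z [30. 41.]
tubeA n 465 c 480 -198 size 132 92 long-axis deg 33.7 med [ 481. -211.   15.] z [ 4. 25.]
tubeB n 573 c 452 -306 size 131 83 long-axis deg -31.4 med [ 444. -317.   14.] z [ 4. 25.]
```

View pics/crop1.png

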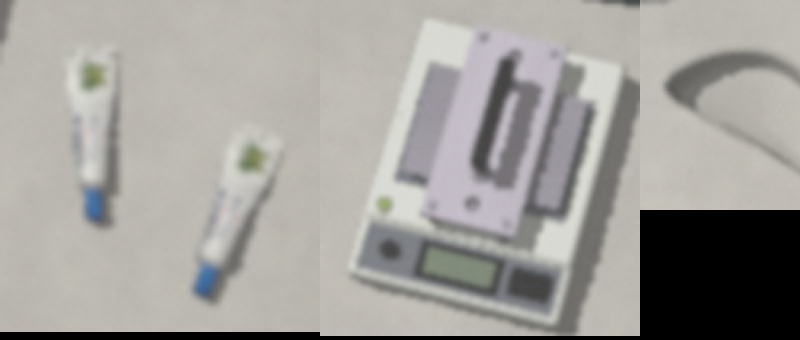

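Picture shows two white, blue-capped tubes (full-frame top px ≈ 358,295 and 393,315), both with caps toward the robot. The large black tare key is at right of the display, the small round power key at left, and the handle bar lies along the scale's x. I start moving toward the handle (577,-10).

Request:
servo_tool(deltas=[0,0,0.7,21.2,-33.5,0,1,0,0,0.7,21.2,-33.5,0,1,0,0,0.7,21.2,-33.5,0,1,0,0,0.7,21.2,-33.5,0,1,0,0,0.7,21.2,-33.5,0,1,0,0,0.7,21.2,-33.5,0,1,0,0,0.7,21.2,-33.5,0,1,0,0,0.7,21.2,-33.5,0,1,0,0,0.7,21.2,-33.5,0,1,0,0,0.7,21.2,-33.5,0,1,0,0,0.7,21.2,-33.5,0,1,0,0,0.7,21.2,-33.5,0,1,0,0,0.7,21.2,-33.5,0,1,0,0,0.7,21.2,-33.5,0,1,0,0,0.7,21.2,-33.5,0,1,0,0,0.7,21.2,-33.5,0,1,0,0,0.7,21.2,-33.5,0,1,0,0,0.7,21.2,-33.5,0,1,0,0,0.1,21.2,-33.5,0,1,0,0,0,0,0,0,1], squeeze=20)

```text
clock: 1.77
tcp_pos: [0.5792, -0.0188, 0.2311]
tcp_rot: [[-0.998, 0.059, 0.001], [0.059, 0.998, -0.004], [-0.001, -0.004, -1.0]]
wrist_force: [-1.2, -0.4, 0.3]
gripper_width: 0.0855
gripper_force: 0.0
```

```bash
cat >> m.py <<'E'
def st():
    s=sensors.read_state(); R=s['tcp_rot']
    print('t',round(s['clock'],2),'tcp',(s['tcp_pos']*1000).round(1),'yawY',round(np.degrees(np.arctan2(R[1,1],R[0,1])),2),'z',R[:,2].round(4),'F',s['wrist_force'].round(2),'T',s['wrist_torque'].round(2),'w',round(s['gripper_width']*1000,1),'gf',round(s['gripper_force'],1))
E
python3 - <<'E'
from m import *
st()
d=np.load('top0.npz'); W=d['W']; P=W[150:225,320:450].reshape(-1,3); P=P[(P[:,2]>.015)]
for y in range(-380,-60,40):
    Q=P[(P[:,1]*1000>y)&(P[:,1]*1000<y+40)]
    if len(Q): print('sealer y',y,'min x',(Q[:,0].min()*1000).round())
for n,bs in(('top',((345,268,370,322),(376,288,410,340))),('scene',((310,298,356,345),(328,338,388,378)))):
  d=np.load(n+'0.npz'); f,W=d['f'].astype(int),d['W']
  for k,(u0,v0,u1,v1) in zip('AB',bs):
    F=f[v0:v1,u0:u1]; P=W[v0:v1,u0:u1]*1000
    b=(F[...,0]-F[...,2]>45)&(P[...,2]>5); a=(P[...,2]>8)
    # largest component of tall/white pixels
    l,c,s,_=cv2.connectedComponentsWithStats(((P[...,2]>6)&(F.sum(-1)>520)|b).astype(np.uint8)); i=1+s[1:,4].argmax(); Q=P[c==i]
    cap=np.median(P[b],0); print(n,k,'cap',cap.round(),'body',Q.mean(0).round(), 'n',len(Q), b.sum())
    (cx,cy),wh,an=cv2.minAreaRect(Q[:,:2].astype(np.float32)); print('  rect',round(cx),round(cy),np.round(wh),round(an,1))
E
```

```text
t 1.77 tcp [579.2 -18.8 231.1] yawY 86.64 z [ 0.001  -0.0043 -1.    ] F [-1.23 -0.37  0.26] T [0.   0.07 0.02] w 85.5 gf 0.0
sealer y -380 min x 764.0
sealer y -340 min x 754.0
sealer y -300 min x 755.0
sealer y -260 min x 742.0
sealer y -220 min x 747.0
sealer y -180 min x 754.0
sealer y -140 min x 679.0
sealer y -100 min x 673.0
top A cap [ 433. -215.   22.] body [ 490. -202.   16.] n 186 22
  rect 493 -198 [99. 33.] 2.2
top B cap [ 395. -304.   22.] body [ 452. -313.   17.] n 177 23
  rect 453 -316 [30. 89.] 84.1
scene A cap [ 428. -219.   19.] body [ 476. -208.   16.] n 300 52
  rect 474 -204 [120.  33.] 7.1
scene B cap [ 390. -308.   19.] body [ 439. -315.   16.] n 373 61
  rect 440 -309 [ 35. 116.] 73.7
```

Request:
servo_tool(deltas=[0,0,0,0,0,0,1,0,0,0,0,0,-20,0.7,0,0,0,0,0,-25,0.6,0,0,0,0,0,-25,0.5,0,0,0,0,0,-20,0.5,0,0,0,0,0,0,0.5,0,0,0,0,0,0,0.5,0,0,0,0,0,0,0.5])

```text
clock: 2.43
tcp_pos: [0.5778, -0.0097, 0.1426]
tcp_rot: [[-0.999, 0.049, 0.001], [0.049, 0.999, 0.0], [-0.001, 0.0, -1.0]]
wrist_force: [0.3, -0.2, 0.3]
gripper_width: 0.0431
gripper_force: 0.0
```

```bash
python3 - <<'E'
from m import *
st()
f,W=cam('scene')
cv2.imwrite('pics/s1.png',cv2.resize(f[190:310,220:380],None,fx=4,fy=4,interpolation=2))
E
```

```text
t 2.43 tcp [577.8  -9.7 142.6] yawY 87.18 z [ 1.2e-03  4.0e-04 -1.0e+00] F [ 0.31 -0.18  0.26] T [-0.06 -0.01  0.  ] w 43.1 gf 0.0
```

View pics/s1.png

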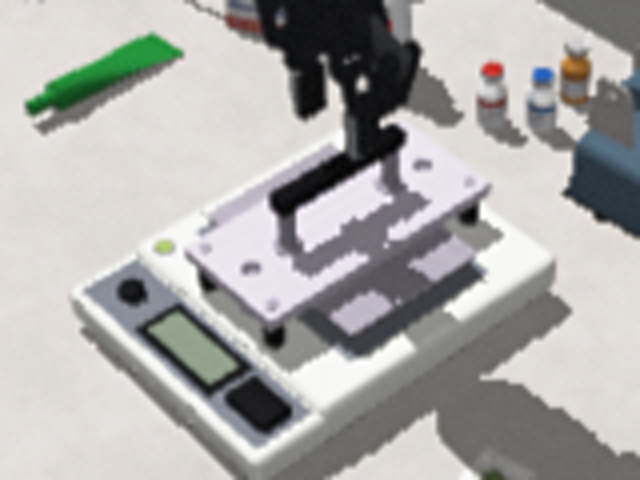

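The crop shows the open gripper straddling above the handle bar (bar px 340,170), with clear space on each side. I descend and close in part.

Request:
servo_tool(deltas=[0,0,0,0,0,-15,0.5,0,0,0,0,0,-15,0.5,0,0,0,0,0,-14,0.4,0,0,0,0,0,0,0.3,0,0,0,0,0,0,0.25,0,0,0,0,0,0,0.23,0,0,0,0,0,0,0.23,0,0,0,0,0,0,0.23])

```text
clock: 3.15
tcp_pos: [0.578, -0.0103, 0.0984]
tcp_rot: [[-0.999, 0.05, 0.002], [0.05, 0.999, 0.0], [-0.002, 0.0, -1.0]]
wrist_force: [0.1, 1.0, -1.5]
gripper_width: 0.0199
gripper_force: 0.0
```

```bash
python3 -c "
from m import *
st()"
```

```text
t 3.15 tcp [578.  -10.3  98.4] yawY 87.13 z [ 1.7e-03  4.0e-04 -1.0e+00] F [ 0.05  0.97 -1.5 ] T [0.01 0.03 0.01] w 19.9 gf 0.0
```

Request:
servo_tool(deltas=[0,0,0,0,0,0,0.215,0,0,0,0,0,0,0.205,0,0,0,0,0,0,0.195,0,0,0,0,0,0,0.195])

```text
clock: 3.48
tcp_pos: [0.5774, -0.0107, 0.0975]
tcp_rot: [[-0.999, 0.05, 0.0], [0.05, 0.999, -0.0], [-0.0, -0.0, -1.0]]
wrist_force: [0.3, -1.6, 1.0]
gripper_width: 0.0168
gripper_force: 0.6
```

```bash
python3 -c "
from m import *
st()"
```

```text
t 3.48 tcp [577.4 -10.7  97.5] yawY 87.11 z [ 3.e-04 -3.e-04 -1.e+00] F [ 0.33 -1.6   0.98] T [-0.26  0.03 -0.03] w 16.8 gf 0.6
```

Request:
servo_tool(deltas=[0,0,0,0,-0.3,0,0.19,0,0,0,0,0,0,0.17,0,0,0,0,0,0,0.15,0,0,0,0,0,0,0.15,0,0,0,0,0,0,0.15])

```text
clock: 3.9
tcp_pos: [0.5774, -0.0109, 0.0974]
tcp_rot: [[-0.999, 0.05, 0.0], [0.05, 0.999, -0.0], [-0.0, -0.0, -1.0]]
wrist_force: [-1.2, -2.6, 2.5]
gripper_width: 0.0154
gripper_force: 20.2
```

```bash
python3 -c "
from m import *
st()"
```

```text
t 3.9 tcp [577.4 -10.9  97.4] yawY 87.12 z [ 2.e-04 -2.e-04 -1.e+00] F [-1.23 -2.56  2.49] T [-0.47  0.12  0.19] w 15.4 gf 20.2
```

Request:
servo_tool(deltas=[0,0,0,-0.1,-0.3,0,0.1,0,0,0,0,0,0,0.1,0,0,0,0,0,2,0.1,0,0,0,0,0,2,0.1,0,0,0,0,0,2,0.1,0,0,0,0,0,0,0.1], squeeze=45)

```text
clock: 4.4
tcp_pos: [0.577, -0.0108, 0.1033]
tcp_rot: [[-0.999, 0.05, -0.001], [0.05, 0.999, 0.0], [0.001, 0.0, -1.0]]
wrist_force: [0.5, -0.2, -4.4]
gripper_width: 0.015
gripper_force: 44.4
```

```bash
python3 -c "
from m import *
st()"
```

```text
t 4.4 tcp [577.  -10.8 103.3] yawY 87.13 z [-6.e-04  1.e-04 -1.e+00] F [ 0.49 -0.23 -4.37] T [-0.05 -0.09  0.07] w 15.0 gf 44.4
```

Request:
servo_tool(deltas=[0,0,0,0,0,3,0.1,0,0,0,0,0,3,0.1,0,0,0,0,0,3,0.1,0,0,0,0,0,3,0.1,0,0,0,0,0,3,0.1,0,0,0,0,0,3,0.1,0,0,0,0,0,3,0.1,0,0,0,0,0,3,0.1,0,0,0,0,0,3,0.1,0,0,0,0,0,3,0.1,0,0,0,0,0,5,0.1,0,0,0,0,0,10,0.1,0,0,0,0,0,15,0.1,0,0,0,0,0,15,0.1,0,0,0,0,0,0,0.1])

```text
clock: 5.65
tcp_pos: [0.579, -0.0112, 0.1819]
tcp_rot: [[-0.999, 0.05, 0.005], [0.05, 0.999, 0.001], [-0.005, 0.001, -1.0]]
wrist_force: [1.2, -1.0, -4.3]
gripper_width: 0.015
gripper_force: 44.5
```

```bash
python3 -c "
from m import *
st()"
```

```text
t 5.65 tcp [579.  -11.2 181.9] yawY 87.11 z [ 4.8e-03  7.0e-04 -1.0e+00] F [ 1.22 -1.04 -4.25] T [-0.01 -0.12 -0.04] w 15.0 gf 44.5
```

Request:
servo_tool(deltas=[0,0,-6.93,5.1,-20.3,0,0.1,0,0,-6.93,5.1,-20.3,0,0.1,0,0,-6.93,5.1,-20.3,0,0.1,0,0,-6.93,5.1,-20.3,0,0.1,0,0,-6.93,5.1,-20.3,0,0.1,0,0,-6.93,5.1,-20.3,0,0.1,0,0,-6.93,5.1,-20.3,0,0.1,0,0,-6.93,5.1,-20.3,0,0.1,0,0,-6.93,5.1,-20.3,0,0.1,0,0,-6.93,5.1,-20.3,0,0.1,0,0,-6.93,5.1,-20.3,0,0.1,0,0,-6.93,5.1,-20.3,0,0.1,0,0,-6.93,5.1,-20.3,0,0.1,0,0,0,0,0,-20,0.1,0,0,0,0,0,-25,0.1,0,0,0,0,0,-25,0.1,0,0,0,0,0,-20,0.1,0,0,0,0,0,-15,0.1,0,0,0,0,0,0,0.1,0,0,0,0,0,0,0.1])

```text
clock: 7.32
tcp_pos: [0.6433, -0.2747, 0.0729]
tcp_rot: [[0.052, 0.999, -0.001], [0.999, -0.052, 0.0], [0.0, -0.001, -1.0]]
wrist_force: [0.2, 0.8, -3.6]
gripper_width: 0.0152
gripper_force: 44.6
```

```bash
python3 -c "
from m import *
st()"
```

```text
t 7.32 tcp [ 643.3 -274.7   72.9] yawY -2.96 z [-1.2e-03  2.0e-04 -1.0e+00] F [ 0.21  0.78 -3.59] T [-0.    0.04 -0.02] w 15.2 gf 44.6
```

Now set it down (contact expected at about z 57.5), release and rise.

Request:
servo_tool(deltas=[0,0,0,0,0,-6,0.1,0,0,0,0,0,-5,0.1,0,0,0,0,0,-3,0.1,0,0,0,0,0,-1.5,0.1,0,0,0,0,0,-0.5,0.1,0,0,0,0,0,0,0.1])

```text
clock: 7.82
tcp_pos: [0.6437, -0.2749, 0.0576]
tcp_rot: [[0.052, 0.999, 0.0], [0.999, -0.052, 0.0], [0.0, 0.0, -1.0]]
wrist_force: [-0.9, 0.3, -4.0]
gripper_width: 0.015
gripper_force: 44.7
```

```bash
python3 -c "
from m import *
st()"
```

```text
t 7.82 tcp [ 643.7 -274.9   57.6] yawY -2.96 z [ 4.e-04  0.e+00 -1.e+00] F [-0.88  0.32 -4.01] T [0.07 0.05 0.03] w 15.0 gf 44.7
```

Request:
servo_tool(deltas=[0,0,0,0,0,-1,0.1,0,0,0,0,0,0,0.25,0,0,0,0,0,0,0.45,0,0,0,0,0,0,0.6,0,0,0,0,0,0,0.7,0,0,0,0,0,15,0.7,0,0,0,0,0,30,0.7,0,0,0,0,0,40,0.7,0,0,0,0,0,40,0.7], squeeze=20)

```text
clock: 8.57
tcp_pos: [0.6429, -0.2749, 0.1833]
tcp_rot: [[0.052, 0.999, -0.001], [0.999, -0.052, -0.0], [-0.0, -0.001, -1.0]]
wrist_force: [1.2, -0.4, 0.2]
gripper_width: 0.0597
gripper_force: 0.0
```

```bash
python3 - <<'E'
from m import *
st()
f,W=cam('top'); cv2.imwrite('pics/top1.png',f)
rect(W,(250,205,345,310),.05,.065,'pan')
f,W=cam('scene'); cv2.imwrite('pics/scene1.png',f); np.savez('scene1.npz',f=f,W=W)
E
```

```text
t 8.57 tcp [ 642.9 -274.9  183.3] yawY -3.0 z [-1.2e-03 -2.0e-04 -1.0e+00] F [ 1.17 -0.37  0.2 ] T [ 0.04 -0.06 -0.  ] w 59.7 gf 0.0
pan n 124 c 587 -29 size 260 79 long-axis deg 30.0 med [539. -71.  57.] z [50. 65.]
```

View pics/scene1.png

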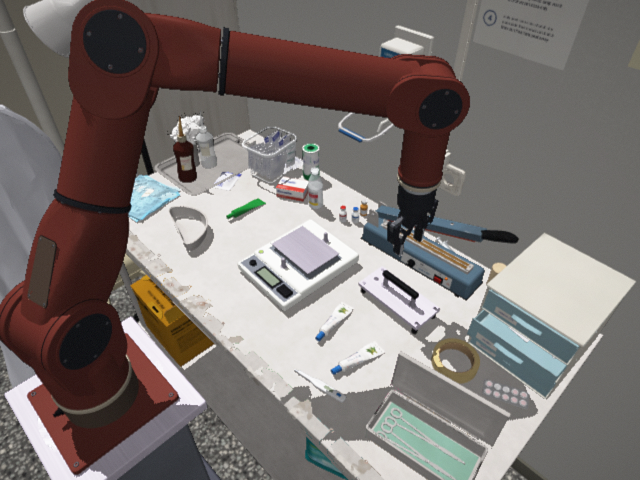

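The plate lies flat and free at scene px (400,297); the pan and dowels are clear. Next the dish: its straight rim's middle is at about (395,331).

Request:
servo_tool(deltas=[0,0,-0.8,-14.6,35.6,0,0.6,0,0,-0.8,-14.6,35.6,0,0.6,0,0,-0.8,-14.6,35.6,0,0.6,0,0,-0.8,-14.6,35.6,0,0.6,0,0,-0.8,-14.6,35.6,0,0.6,0,0,-0.8,-14.6,35.6,0,0.6,0,0,-0.8,-14.6,35.6,0,0.6,0,0,-0.8,-14.6,35.6,0,0.6,0,0,-0.8,-14.6,35.6,0,0.6,0,0,-0.8,-14.6,35.6,0,0.6,0,0,-0.8,-14.6,35.6,0,0.6,0,0,-0.8,-14.6,35.6,0,0.6,0,0,-0.8,-14.6,35.6,0,0.6,0,0,-0.8,-14.6,35.6,0,0.6,0,0,-0.8,-14.6,35.6,0,0.6,0,0,-0.8,-14.6,35.6,0,0.6,0,0,-0.7,-14.4,36.4,0,0.6,0,0,0,0,0,-30,0.6,0,0,0,0,0,-30,0.6,0,0,0,0,0,0,0.6])

```text
clock: 10.33
tcp_pos: [0.3932, 0.3297, 0.1177]
tcp_rot: [[0.282, 0.959, -0.003], [0.959, -0.282, -0.005], [-0.006, -0.002, -1.0]]
wrist_force: [-0.6, -1.1, -0.9]
gripper_width: 0.0516
gripper_force: 0.0
```

```bash
python3 - <<'E'
from m import *
st()
d=np.load('scene1.npz'); W=d['W']*1000; P=W[200:255,165:218].reshape(-1,3); P=P[(P[:,2]>33)&(P[:,2]<45)]
# straight side: project along dish axes, min edge
for a in (73.5,):
    t=np.radians(a); ex=np.array([-np.sin(t),np.cos(t)]); ey=np.array([np.cos(t),np.sin(t)])
    Q=P[:,:2]-[436.5,319]; x=Q@ex; y=Q@ey
    for lo in(-60,-40,-20,0,20,40): 
        m=(y>lo)&(y<lo+20)&(x>20); print(lo,x[m].round(),P[m,2].round())
f,W=cam('top'); cv2.imwrite('pics/t2.png',cv2.resize(f[235:320,130:250],None,fx=5,fy=5,interpolation=2))
E
```

```text
t 10.33 tcp [393.2 329.7 117.7] yawY -16.4 z [-0.0032 -0.0051 -1.    ] F [-0.61 -1.1  -0.91] T [-0.06  0.06  0.03] w 51.6 gf 0.0
-60 [47. 48. 46. 47. 48. 45.] [41. 36. 36. 37. 39. 35.]
-40 [47. 45. 48. 46. 47. 45. 48. 46. 44.] [39. 38. 37. 38. 39. 42. 38. 36. 35.]
-20 [47. 45. 46. 44. 48. 45. 46. 43.] [35. 39. 36. 39. 40. 37. 39. 35.]
0 [44. 48. 45. 46. 44. 47. 45. 46. 44.] [40. 39. 35. 38. 39. 36. 37. 36. 37.]
20 [47. 48. 45. 47. 48. 45. 47.] [40. 40. 38. 37. 36. 36. 38.]
40 [48. 46. 47. 48. 46.] [37. 39. 40. 39. 38.]
```

View pics/t2.png

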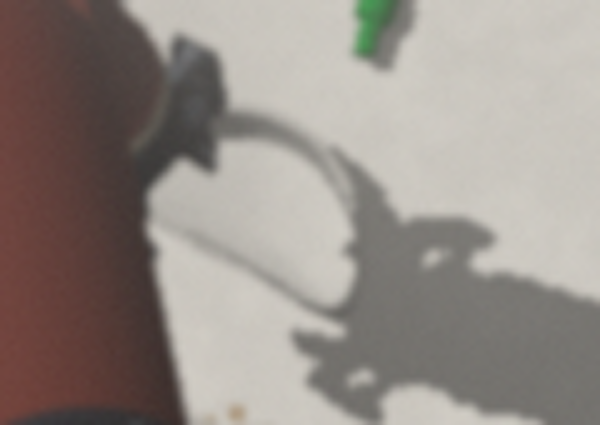

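The crop shows the gripper (px 190,100 in crop) above the dish's straight-rim end of the view, with the arm hiding part of it. The numbers agree with the rim to about 2 mm, so I descend and close gently.

Request:
servo_tool(deltas=[0,0,0,0,0,0,0.6,0,0,0,0,0,-25,0.6,0,0,0,0,0,-25,0.6,0,0,0,0,0,-25,0.6,0,0,0,0,0,-14,0.5,0,0,0,0,0,-7,0.4,0,0,0,0,0,0,0.25,0,0,0,0,0,0,0.18,0,0,0,0,0,0,0.15,0,0,0,0,0,0,0.15])

```text
clock: 11.22
tcp_pos: [0.3962, 0.3319, 0.0267]
tcp_rot: [[0.283, 0.959, 0.001], [0.959, -0.283, 0.002], [0.002, 0.0, -1.0]]
wrist_force: [0.1, 0.3, -0.7]
gripper_width: 0.0129
gripper_force: 0.0
```

```bash
python3 -c "
from m import *
st()"
```

```text
t 11.22 tcp [396.2 331.9  26.7] yawY -16.46 z [ 0.0011  0.0022 -1.    ] F [ 0.1   0.31 -0.65] T [-0.02 -0.    0.01] w 12.9 gf 0.0
```

Request:
servo_tool(deltas=[0,0,0,0,0,-3.5,0.15,0,0,0,0,0,0,0.12,0,0,0,0,0,0,0.09,0,0,0,0,0,0,0.06,0,0,0,0,0,0,0.04,0,0,0,0,0,0,0.04], squeeze=45)

```text
clock: 11.72
tcp_pos: [0.3959, 0.3316, 0.0224]
tcp_rot: [[0.283, 0.959, 0.0], [0.959, -0.283, 0.001], [0.001, 0.0, -1.0]]
wrist_force: [-2.7, -0.0, 7.7]
gripper_width: 0.0047
gripper_force: 44.2
```

```bash
python3 -c "
from m import *
st()"
```

```text
t 11.72 tcp [395.9 331.6  22.4] yawY -16.46 z [ 4.e-04  8.e-04 -1.e+00] F [-2.65 -0.03  7.7 ] T [-0.31 -0.02 -0.05] w 4.7 gf 44.2
```

Request:
servo_tool(deltas=[0,0,0,0,0,5,0.02,0,0,0,0,0,15,0.02,0,0,0,0,0,20,0.02,0,0,0,0,0,0,0.02,0,0,0,0,0,0,0.02])

```text
clock: 12.13
tcp_pos: [0.3956, 0.3316, 0.0624]
tcp_rot: [[0.283, 0.959, 0.0], [0.959, -0.283, 0.002], [0.002, -0.0, -1.0]]
wrist_force: [0.8, 1.1, -2.2]
gripper_width: 0.0028
gripper_force: 44.4
```

```bash
python3 - <<'E'
from m import *
st()
f,W=cam('scene'); cv2.imwrite('pics/s3.png',cv2.resize(f[150:270,110:270],None,fx=4,fy=4,interpolation=2))
rect(W,(150,180,235,265),.068,.09,'rim')
E
```

```text
t 12.13 tcp [395.6 331.6  62.4] yawY -16.45 z [ 4.0e-04  1.6e-03 -1.0e+00] F [ 0.79  1.08 -2.25] T [0.03 0.06 0.04] w 2.8 gf 44.4
rim n 130 c 404 324 size 174 54 long-axis deg 77.1 med [385. 321.  78.] z [68. 89.]
```

View pics/s3.png

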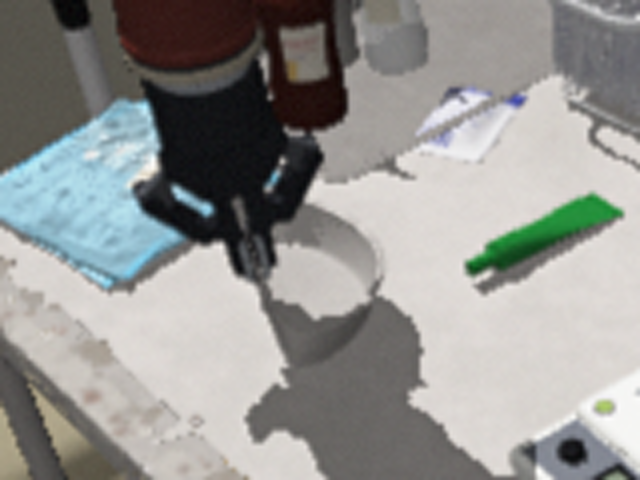

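```bash
python3 - <<'E'
from m import *
f,W=cam('scene'); st()
P=W[150:270,110:270].reshape(-1,3)*1000
t=np.radians(73.5); ex=np.array([-np.sin(t),np.cos(t)]); ey=np.array([np.cos(t),np.sin(t)])
Q=P[:,:2]-[436.5,319]; x=Q@ex; y=Q@ey
m=(abs(x)<75)&(abs(y)<110)&(P[:,2]>20)&(P[:,2]<110)
for x0 in range(-70,70,15):
    print(x0,end=': ')
    for y0 in range(-105,105,30):
        k=m&(x>=x0)&(x<x0+15)&(y>=y0)&(y<y0+30); print('%d-%d(%d)'%(P[k,2].min(),P[k,2].max(),k.sum()) if k.any() else '-',end='  ')
    print()
E
```

```text
t 12.23 tcp [394.9 330.9  61.2] yawY -16.45 z [-9.e-04 -5.e-04 -1.e+00] F [ 0.17 -0.47 -2.71] T [0.07 0.03 0.  ] w 2.7 gf 44.4
-70: -  -  -  -  -  -  -  
-55: -  -  -  51-57(6)  -  -  -  
-40: -  57-61(3)  31-61(17)  22-58(48)  33-61(48)  57-59(3)  -  
-25: -  35-64(15)  23-38(8)  21-32(33)  22-60(64)  27-63(49)  -  
-10: 63-67(6)  29-65(25)  23-31(18)  22-31(34)  24-32(33)  25-65(63)  -  
5: 37-73(27)  32-52(8)  24-34(26)  26-109(39)  26-36(31)  24-46(44)  34-72(6)  
20: 33-76(47)  31-31(1)  28-39(33)  32-109(60)  30-41(24)  30-35(4)  48-61(3)  
35: 40-78(53)  47-78(26)  35-107(24)  35-109(90)  35-38(2)  -  39-69(13)  
50: -  47-51(4)  -  66-109(58)  -  -  -  
65: -  -  -  105-106(2)  -  -  -
```

The crop shows the dish held at its rim (crop px 255,265). It droops about 13° on the bowed side: rim 78 mm high at the grip, 57 mm opposite. I will lift it, carry it over the pan and tilt the tool to level it.

Request:
servo_tool(deltas=[0,0,0,0,0,20,0.02,0,0,0,0,0,30,0.02,0,0,0,0,0,30,0.02,0,0,0.97,9.9,-24.3,10,0.02,0,0,0.97,9.9,-24.3,10,0.02,0,0,0.97,9.9,-24.3,0,0.02,0,0,0.97,9.9,-24.3,0,0.02,0,0,0.97,9.9,-24.3,0,0.02,0,0,0.97,9.9,-24.3,0,0.02,0,0,0.97,9.9,-24.3,0,0.02,0,0,0.97,9.9,-24.3,0,0.02,0,0,0.97,9.9,-24.3,0,0.02,0,0,0.97,9.9,-24.3,0,0.02,0,0,0.97,9.9,-24.3,0,0.02,0,0,0.97,9.9,-24.3,0,0.02,0,0,0.97,9.9,-24.3,0,0.02,0,0,0.97,10,-24.3,0,0.02,-0.2,-4.3,0,0,0,0,0.02,-0.2,-4.3,0,0,0,0,0.02,-0.2,-4.3,0,0,0,0,0.02])

```text
clock: 13.9
tcp_pos: [0.5325, -0.0132, 0.1598]
tcp_rot: [[0.057, 0.978, 0.199], [0.998, -0.054, -0.018], [-0.007, 0.2, -0.98]]
wrist_force: [-2.1, 0.2, -1.5]
gripper_width: 0.0031
gripper_force: 44.3
```

Request:
servo_tool(deltas=[0,0,0,0,0,0,0.02,0,0,0,0,0,0,0.02,0,0,0,0,0,0,0.02])

```text
clock: 14.15
tcp_pos: [0.5328, -0.0089, 0.1618]
tcp_rot: [[0.05, 0.979, 0.197], [0.999, -0.049, -0.011], [-0.001, 0.197, -0.98]]
wrist_force: [1.1, -0.4, -2.2]
gripper_width: 0.003
gripper_force: 44.6
```

```bash
cat >> m.py <<'E'
def grid(n,cx,cy,a,zlo,zhi):
    f,W=cam(n); P=W.reshape(-1,3)*1000
    t=np.radians(a); ex=np.array([-np.sin(t),np.cos(t)]); ey=np.array([np.cos(t),np.sin(t)])
    Q=P[:,:2]-[cx,cy]; x=Q@ex; y=Q@ey
    m=(abs(x)<75)&(abs(y)<110)&(P[:,2]>zlo)&(P[:,2]<zhi)
    for x0 in range(-70,70,10):
        print(x0,end=': ')
        for y0 in range(-105,105,30):
            k=m&(x>=x0)&(x<x0+10)&(y>=y0)&(y<y0+30); print('%d-%d(%d)'%(P[k,2].min(),P[k,2].max(),k.sum()) if k.any() else '-',end='  ')
        print()
    return f
E
python3 - <<'E'
from m import *
st()
f=grid('scene',577,-11,87.1,100,230)
cv2.imwrite('pics/s4.png',cv2.resize(f[160:320,220:400],None,fx=4,fy=3.7))
E
```

```text
t 14.15 tcp [532.8  -8.9 161.8] yawY -2.84 z [ 0.1965 -0.011  -0.9804] F [ 1.06 -0.44 -2.24] T [0.03 0.32 0.03] w 3.0 gf 44.6
-70: -  -  -  -  -  -  -  
-60: -  -  -  -  -  -  -  
-50: -  -  -  168-171(4)  170-170(1)  -  -  
-40: -  -  145-174(31)  133-175(104)  146-175(44)  -  -  
-30: -  170-173(6)  134-175(58)  133-153(40)  133-173(102)  147-150(2)  -  
-20: -  137-175(24)  133-143(35)  134-140(29)  133-156(40)  136-173(19)  -  
-10: -  136-174(18)  134-140(27)  134-142(30)  133-140(27)  138-140(4)  -  
0: 173-176(6)  136-175(11)  136-141(33)  133-140(28)  135-140(15)  -  -  
10: 141-176(11)  136-142(11)  135-142(31)  136-227(36)  136-139(5)  -  -  
20: 145-177(21)  -  137-142(9)  138-229(33)  -  -  146-146(2)  
30: 141-177(28)  -  -  170-229(35)  -  -  156-156(1)  
40: 141-177(54)  139-176(62)  140-229(58)  139-221(85)  138-154(7)  160-176(17)  -  
50: 177-178(2)  152-178(15)  173-180(12)  159-229(68)  -  176-179(4)  -  
60: -  -  208-228(5)  168-227(56)  -  -  -
```

Request:
servo_tool(deltas=[-0.1,-2,0,1,0,-20,0.02,0,0,0,0,0,-20,0.02,0,0,0,0,0,-18,0.02,0,0,0,0,0,-10,0.02,0,0,0,0,0,-5,0.02,0,0,0,0,0,-2,0.02,0,0,0,0,0,0,0.02,0,0,0,0,0,0,0.02])

```text
clock: 14.87
tcp_pos: [0.5345, -0.011, 0.0869]
tcp_rot: [[0.052, 0.971, 0.232], [0.999, -0.05, -0.017], [-0.005, 0.233, -0.973]]
wrist_force: [0.7, 0.4, -1.8]
gripper_width: 0.0026
gripper_force: 44.5
```

```bash
python3 -c "
from m import *
st()"
```

```text
t 14.87 tcp [534.5 -11.   86.9] yawY -2.93 z [ 0.232  -0.0171 -0.9726] F [ 0.66  0.43 -1.76] T [0.   0.39 0.04] w 2.6 gf 44.5
```

Request:
servo_tool(deltas=[0,0,0,0,0,-2,0.02,0,0,0,0,0,-2,0.02,0,0,0,0,0,-1.5,0.02,0,0,0,0,0,0,0.02,0,0,0,0,0,0,0.02])

```text
clock: 15.28
tcp_pos: [0.534, -0.0103, 0.0814]
tcp_rot: [[0.052, 0.971, 0.232], [0.999, -0.05, -0.014], [-0.002, 0.233, -0.973]]
wrist_force: [-0.2, -0.4, -2.1]
gripper_width: 0.0031
gripper_force: 44.5
```

```bash
python3 - <<'E'
from m import *
st()
grid('scene',577,-11,87.1,50,110)
E
```

```text
t 15.28 tcp [534.  -10.3  81.4] yawY -2.95 z [ 0.2324 -0.014  -0.9725] F [-0.21 -0.45 -2.13] T [0.04 0.42 0.01] w 3.1 gf 44.5
-70: -  -  -  53-69(13)  -  -  -  
-60: -  50-59(15)  53-57(8)  -  -  -  -  
-50: -  54-60(32)  53-60(12)  92-95(4)  -  -  -  
-40: 60-60(1)  52-61(29)  56-96(43)  54-97(100)  56-98(47)  -  -  
-30: -  51-97(38)  56-96(53)  55-66(31)  54-95(85)  -  -  
-20: -  54-95(42)  56-62(30)  57-62(25)  55-79(33)  57-91(12)  -  
-10: 94-94(1)  52-96(34)  55-62(31)  53-61(31)  54-62(27)  -  -  
0: 94-97(7)  53-69(24)  56-62(29)  55-63(32)  57-62(16)  -  -  
10: 64-97(11)  57-62(17)  55-63(30)  56-62(28)  59-59(2)  -  -  
20: 67-98(18)  58-62(4)  56-63(17)  57-61(8)  -  -  -  
30: 61-98(25)  -  55-55(1)  56-102(9)  -  -  -  
40: 59-101(45)  50-96(81)  54-97(80)  55-106(65)  54-59(19)  70-85(11)  72-72(1)  
50: 96-96(1)  51-98(31)  51-98(30)  52-109(46)  52-60(22)  50-52(2)  -  
60: -  -  -  52-109(22)  -  -  -
```

The dish is nearly level, with the rim 95–97 mm high and the target at 96. Lower 1 mm more and release.

Request:
servo_tool(deltas=[0,0,0,0,0,-1.2,0.02,0,0,0,0,0,0,0.02,0,0,0,0,0,0,0.09,0,0,0,0,0,0,0.14,0,0,0,0,0,0,0.18,0,0,0,0,0,0,0.2,0,0,0,0,0,0,0.2], squeeze=20)

```text
clock: 15.92
tcp_pos: [0.5341, -0.0103, 0.0802]
tcp_rot: [[0.052, 0.971, 0.232], [0.999, -0.05, -0.014], [-0.002, 0.233, -0.972]]
wrist_force: [0.1, -0.0, 0.1]
gripper_width: 0.0172
gripper_force: 0.0
```

```bash
python3 - <<'E'
from m import *
st()
f=grid('scene',577,-11,87.1,50,110)
cv2.imwrite('pics/s5.png',cv2.resize(f[180:320,220:380],None,fx=4,fy=4,interpolation=2))
E
```

```text
t 15.92 tcp [534.1 -10.3  80.2] yawY -2.95 z [ 0.2325 -0.0143 -0.9725] F [ 0.08 -0.02  0.07] T [0.01 0.2  0.01] w 17.2 gf 0.0
-70: -  -  -  50-69(13)  -  -  -  
-60: -  53-58(12)  53-60(8)  -  -  -  -  
-50: -  50-60(25)  53-60(15)  91-94(5)  -  -  -  
-40: -  50-62(38)  52-96(48)  56-97(101)  58-95(53)  -  -  
-30: -  50-98(38)  53-93(43)  52-61(35)  56-96(68)  90-90(1)  -  
-20: -  52-100(40)  54-62(35)  55-61(27)  54-64(31)  57-91(5)  -  
-10: 59-95(2)  53-96(35)  53-60(32)  55-61(27)  55-61(20)  -  -  
0: 72-96(8)  50-65(20)  54-61(32)  53-62(31)  56-61(7)  57-64(6)  -  
10: 65-96(9)  55-62(15)  54-62(28)  52-62(29)  55-60(4)  55-60(12)  -  
20: 64-98(17)  57-60(7)  55-59(16)  54-106(16)  56-60(7)  -  -  
30: 60-95(31)  -  -  53-107(31)  -  -  -  
40: 61-96(36)  52-95(77)  53-95(78)  52-109(73)  54-54(1)  58-78(11)  56-56(1)  
50: 60-96(4)  51-97(32)  52-95(23)  52-98(37)  52-58(14)  -  -  
60: -  -  -  55-109(28)  -  -  -
```

View pics/s5.png

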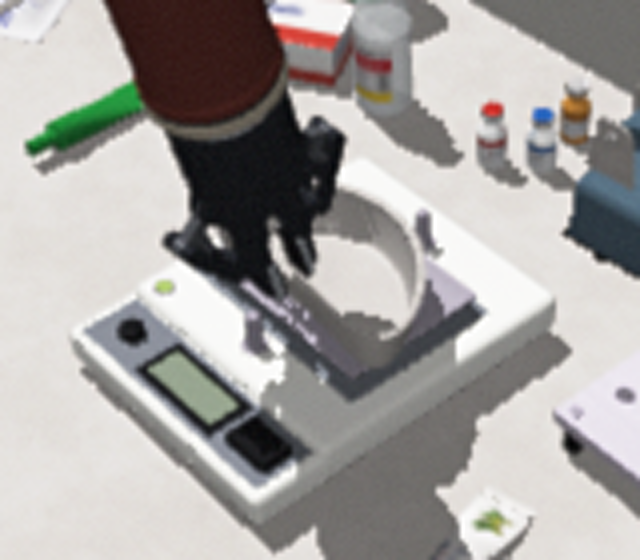

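The dish stands flat on the pan (crop px 350,280), with the fingers open and touching nothing (force ~0). Withdraw along the tool axis, straighten up and go over the tare key at (449,-71).

Request:
servo_tool(deltas=[0,0,0,-2.3,0.1,9.8,0.2,0,0,0,-4.6,0.3,19.5,0.2,0,0,0,-4.6,0.3,19.5,0.2,0,0,0,-7,0.4,29,0.2,0.2,5,0,-16.6,-15.5,0,0,0.2,5,0,-16.6,-15.5,0,0,0.2,4.9,0,-16.6,-15.5,0,0,0,0,0,-16.6,-15.5,0,0,0,0,0,0,0,-30,0,0,0,0,0,0,-30,0,0,0,0,0,0,-25,0,0,0,0,0,0,0,0,0,0,0,0,0,0,0,0,0,0,0,0,0,0])

```text
clock: 17.13
tcp_pos: [0.4554, -0.0573, 0.087]
tcp_rot: [[0.045, 0.999, -0.011], [0.999, -0.045, -0.002], [-0.003, -0.011, -1.0]]
wrist_force: [0.4, -0.3, 0.5]
gripper_width: 0.0001
gripper_force: 0.0
```

```bash
python3 - <<'E'
from m import *
st()
f,W=cam('top'); P=W*1000
m=(P[...,2]>88)&(P[...,2]<105)&(abs(P[...,0]-577)<90)&(abs(P[...,1]+11)<120); Q=P[m]; print(m.sum(), Q.min(0).round(),Q.max(0).round(),cv2.minAreaRect(Q[:,:2].astype(np.float32)))
E
```

```text
t 17.13 tcp [455.4 -57.3  87. ] yawY -2.59 z [-0.0113 -0.0024 -0.9999] F [ 0.42 -0.29  0.46] T [-0.01 -0.03  0.04] w 0.1 gf 0.0
45 [ 530. -100.   89.] [579.  80. 103.] ((562.442138671875, -11.039718627929688), (181.3421630859375, 48.750038146972656), 83.85026550292969)
```

Request:
servo_tool(deltas=[0,-0.65,0,-6.4,-13.7,0,0,0,0,0,0,0,-20,0,0,0,0,0,0,-15,0,0,0,0,0,0,-5,0,0,0,0,0,0,0,0,0,0,0,0,0,0,0])

```text
clock: 17.68
tcp_pos: [0.4493, -0.0703, 0.047]
tcp_rot: [[0.044, 0.999, 0.001], [0.999, -0.044, -0.001], [-0.001, 0.001, -1.0]]
wrist_force: [0.1, 0.0, 0.3]
gripper_width: -0.0001
gripper_force: 0.0
```

```bash
python3 - <<'E'
from m import *
st()
f,W=cam('scene')
cv2.imwrite('pics/s6.png',cv2.resize(f[190:320,220:370],None,fx=4,fy=4,interpolation=2))
E
```

```text
t 17.68 tcp [449.3 -70.3  47. ] yawY -2.53 z [ 7.0e-04 -1.2e-03 -1.0e+00] F [0.1  0.02 0.34] T [ 0.03 -0.04  0.06] w -0.1 gf 0.0
```

View pics/s6.png

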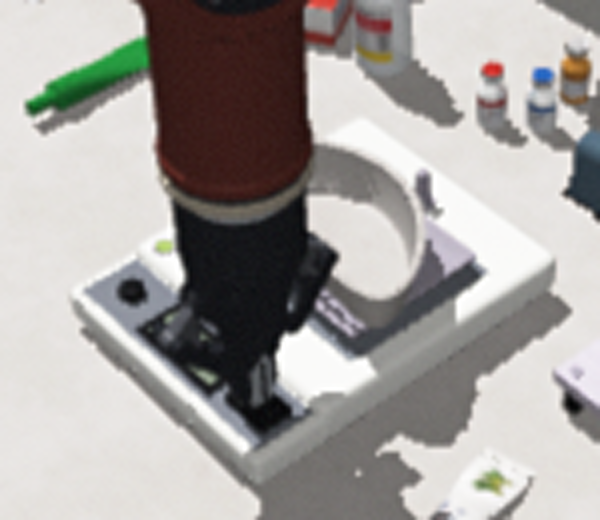

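The closed fingertips stand right over the tare key (crop px 262,400); the power key is clear at (132,292). Press.

Request:
servo_tool(deltas=[0,0,0,0,0,-3,0,0,0,0,0,0,-3,0,0,0,0,0,0,-2,0,0,0,0,0,0,-1.5,0,0,0,0,0,0,-1,0,0,0,0,0,0,0,0,0,0,0,0,0,0,0])

```text
clock: 18.32
tcp_pos: [0.4498, -0.0701, 0.0368]
tcp_rot: [[0.044, 0.999, 0.001], [0.999, -0.044, 0.001], [0.001, 0.001, -1.0]]
wrist_force: [-6.7, 3.4, 28.3]
gripper_width: 0.0001
gripper_force: 14.1
```

```bash
python3 -c "
from m import *
st()"
```

```text
t 18.32 tcp [449.8 -70.1  36.8] yawY -2.55 z [ 6.e-04  5.e-04 -1.e+00] F [-6.71  3.39 28.25] T [0.85 1.38 0.  ] w 0.1 gf 14.1
```

Request:
servo_tool(deltas=[0,0,0,0,0,0.2,0,0,0,0,0,0,0,0,0,0,0,0,0,0,0,0,0,0,0,0,0,0,0,0,0,0,0,0,0,0,0,0,0,0,0,0,0,0,0,0,0,0,0,0,0,0,0,0,0,0,0,0,0,0,0,0,0,0,0,0,0,0,0,0,0,0,0,0,0,0,0])

```text
clock: 19.23
tcp_pos: [0.4497, -0.0701, 0.0368]
tcp_rot: [[0.044, 0.999, 0.001], [0.999, -0.044, 0.0], [0.0, 0.001, -1.0]]
wrist_force: [-4.2, 3.5, 23.3]
gripper_width: -0.0
gripper_force: 12.1
```

```bash
python3 - <<'E'
from m import *
st()
# tube axes: cap vs flat end in scene1 (scene) + top0 averages
for n,bs in(('top0',((345,268,370,322),(376,288,410,340))),('scene1',((310,298,356,345),(328,338,388,378)))):
  d=np.load(n+'.npz'); f,W=d['f'].astype(int),d['W']
  for k,(u0,v0,u1,v1) in zip('AB',bs):
    F=f[v0:v1,u0:u1]; P=W[v0:v1,u0:u1]*1000
    b=(F[...,0]-F[...,2]>45)
    bright=(F.sum(-1)>(np.median(F.sum(-1))+45))|b
    l,c,s,_=cv2.connectedComponentsWithStats(cv2.morphologyEx(bright.astype(np.uint8),cv2.MORPH_CLOSE,np.ones((3,3)))); i=1+s[1:,4].argmax(); Q=P[c==i]; Q=Q[np.isfinite(Q[:,0])]
    (cx,cy),wh,an=cv2.minAreaRect(Q[:,:2].astype(np.float32)); 
    vx,vy,_,_=cv2.fitLine(Q[:,:2].astype(np.float32),2,0,.01,.01).ravel(); cap=P[b].mean(0)
    print(n,k,'rect',round(cx),round(cy),np.round(wh),round(an,1),'line deg',np.degrees(np.arctan(vy/vx)).round(1),'mean',Q.mean(0).round(),'cap',cap.round(),'n',len(Q))
E
```

```text
t 19.23 tcp [449.7 -70.1  36.8] yawY -2.55 z [ 7.e-04  3.e-04 -1.e+00] F [-4.21  3.52 23.28] T [ 0.71  1.11 -0.05] w -0.0 gf 12.1
top0 A rect 485 -207 [123.  26.] 19.0 line deg 16.6 mean [ 485. -200.   16.] cap [ 433. -215.   21.] n 118
top0 B rect 485 -311 [43. 19.] 16.9 line deg 5.8 mean [ 482. -311.   10.] cap [nan nan nan] n 45
scene1 A rect 436 -215 [41. 14.] 22.6 line deg 20.6 mean [ 433. -216.   20.] cap [ 428. -219.   19.] n 71
scene1 B rect 390 -304 [25. 20.] 3.9 line deg -5.6 mean [ 391. -307.   19.] cap [nan nan nan] n 62
```

Key held down about a second. Now release it, rise, and work out the tube axes.

Request:
servo_tool(deltas=[0,0,0,0,0,0,0,0,0,0,0,0,6,0,0,0,0,0,0,20,0.3,0,0,0,0,0,30,0.7,0,0,0,0,0,30,0.7,0,0,0,0,0,20,0.7,0,0,0,0,0,0,0.7])

```text
clock: 19.82
tcp_pos: [0.45, -0.0691, 0.1359]
tcp_rot: [[0.044, 0.999, 0.004], [0.999, -0.044, 0.01], [0.01, 0.004, -1.0]]
wrist_force: [0.8, 0.3, 0.2]
gripper_width: 0.0592
gripper_force: 0.0
```

```bash
python3 - <<'E'
from m import *
st()
pts={'top':{'A':((358.7,275.5),(358.7,317)),'B':((400,296.5),(385.5,335))},'scene':{'A':((347,307),(319,337)),'B':((378,348),(334,371))}}
for n in pts:
  c=viewer.read_camera(n); K=c['camera_matrix'];R=np.array(c['rotation']);e=np.array(c['eye'])
  d=np.load('top0.npz' if n=='top' else 'scene0.npz')
  for k,(a,b) in pts[n].items():
    o=[]
    for (u,v),z in((a,.002),(b,.013)):
        r=R@np.array([(u-K[0,2])/K[0,0],(v-K[1,2])/K[1,1],1]); o.append((e+r*(z-e[2])/r[2])[:2]*1000)
    o=np.array(o); ax=o[0]-o[1]; print(n,k,o.round(),'mid',o.mean(0).round(),'len',np.hypot(*ax).round(),'deg',np.degrees(np.arctan2(ax[1],ax[0])).round(1))
# weighted PCA of high points (z>13) within each tube
from scipy.spatial import cKDTree
for n in('top0','scene0'):
  W=np.load(n+'.npz')['W'].reshape(-1,3)*1000; W=W[np.isfinite(W[:,0])]
  for k,b in(('A',(390,575,-260,-150)),('B',(370,540,-370,-262))):
    Q=W[(W[:,0]>b[0])&(W[:,0]<b[1])&(W[:,1]>b[2])&(W[:,1]<b[3])&(W[:,2]>13)]
    m=Q.mean(0); w,v=np.linalg.eigh(np.cov(Q[:,:2].T)); a=v[:,1]*np.sign(v[0,1]); s=(Q[:,:2]-m[:2])@a
    print(n,k,'n',len(Q),'mean',m.round(),'deg',np.degrees(np.arctan2(a[1],a[0])).round(1),'span',s.min().round(),s.max().round())
E
```

```text
t 19.82 tcp [450.  -69.1 135.9] yawY -2.55 z [ 0.0041  0.0096 -0.9999] F [0.75 0.29 0.17] T [-0.01 -0.11  0.03] w 59.2 gf 0.0
top A [[ 548. -197.]
 [ 421. -220.]] mid [ 484. -209.] len 129.0 deg 10.5
top B [[ 510. -328.]
 [ 385. -305.]] mid [ 448. -317.] len 127.0 deg -10.4
scene A [[ 545. -196.]
 [ 426. -217.]] mid [ 486. -207.] len 120.0 deg 10.1
scene B [[ 507. -329.]
 [ 387. -304.]] mid [ 447. -317.] len 123.0 deg -11.5
top0 A n 226 mean [ 470. -209.   20.] deg 8.5 span -56.0 69.0
top0 B n 208 mean [ 431. -311.   20.] deg -9.7 span -48.0 66.0
scene0 A n 270 mean [ 459. -213.   19.] deg 11.1 span -45.0 49.0
scene0 B n 325 mean [ 421. -313.   19.] deg -9.9 span -43.0 54.0
```

Tube A: middle (485,-208), axis 10.3°, balance point (470,-211). Tube B: middle (448,-317), axis -10.5°, balance point (433,-314). Lengths agree with 136 mm. Weigh A first.

Request:
servo_tool(deltas=[0,0,-7.02,1.8,-12.9,0,0.7,0,0,-7.02,1.8,-12.9,0,0.7,0,0,-7.02,1.8,-12.9,0,0.7,0,0,-7.02,1.8,-12.9,0,0.7,0,0,-7.02,1.8,-12.9,0,0.7,0,0,-7.02,1.8,-12.9,0,0.7,0,0,-7.02,1.8,-12.9,0,0.7,0,0,-7.02,1.8,-12.9,0,0.7,0,0,-7.02,1.8,-12.9,0,0.7,0,0,-7.02,1.8,-12.9,0,0.7,0,0,-7.02,1.8,-12.9,0,0.7,0,0,0,0,0,-30,0.7,0,0,0,0,0,-25,0.7,0,0,0,0,0,-20,0.7,0,0,0,0,0,0,0.7,0,0,0,0,0,0,0.7,0,0,0,0,0,0,0.7])

```text
clock: 21.33
tcp_pos: [0.4674, -0.2115, 0.0578]
tcp_rot: [[0.984, 0.179, -0.001], [0.179, -0.984, 0.001], [-0.001, -0.001, -1.0]]
wrist_force: [0.4, 0.8, 1.1]
gripper_width: 0.0599
gripper_force: 0.0
```

```bash
python3 -c "
from m import *
st()"
```

```text
t 21.33 tcp [ 467.4 -211.5   57.8] yawY -79.7 z [-1.e-03  5.e-04 -1.e+00] F [0.36 0.75 1.07] T [ 0.05 -0.02 -0.  ] w 59.9 gf 0.0
```

Request:
servo_tool(deltas=[0,0,0,2,0,-20,0.7,0,0,0,0,0,-20,0.7,0,0,0,0,0,-10,0.6,0,0,0,0,0,-3,0.5,0,0,0,0,0,0,0.4,0,0,0,0,0,0,0.3,0,0,0,0,0,0,0.25,0,0,0,0,0,0,0.25,0,0,0,0,0,0,0.25], squeeze=30)

```text
clock: 22.08
tcp_pos: [0.4703, -0.211, 0.0058]
tcp_rot: [[0.984, 0.18, 0.002], [0.18, -0.984, 0.002], [0.002, -0.002, -1.0]]
wrist_force: [-1.3, -0.0, 7.3]
gripper_width: 0.0263
gripper_force: 30.3
```

```bash
python3 -c "
from m import *
st()"
```

```text
t 22.08 tcp [ 470.3 -211.     5.8] yawY -79.65 z [ 0.002   0.0021 -1.    ] F [-1.34 -0.02  7.33] T [0.08 0.33 0.02] w 26.3 gf 30.3
```

Request:
servo_tool(deltas=[0,0,0,0,0,5,0.1,0,0,0,0,0,15,0.1,0,0,0,0,0,20,0.1,0,0,0,0,0,0,0.1,0,0,0,0,0,0,0.1,0,0,0,0,0,0,0.1,0,0,0,0,0,0,0.1])

```text
clock: 22.67
tcp_pos: [0.4693, -0.2102, 0.0443]
tcp_rot: [[0.984, 0.18, -0.0], [0.18, -0.984, 0.003], [0.0, -0.003, -1.0]]
wrist_force: [1.2, -0.1, -0.7]
gripper_width: 0.0263
gripper_force: 29.6
```

```bash
python3 - <<'E'
from m import *
for i in range(3): st(); cam('scene')
E
```

```text
t 22.67 tcp [ 469.3 -210.2   44.3] yawY -79.63 z [-3.0e-04  2.8e-03 -1.0e+00] F [ 1.25 -0.07 -0.74] T [-0.04 -0.   -0.02] w 26.3 gf 29.6
t 22.72 tcp [ 469.2 -210.3   44.2] yawY -79.64 z [-5.0e-04  2.7e-03 -1.0e+00] F [ 0.21  0.07 -0.21] T [-0.01 -0.    0.01] w 26.3 gf 29.6
t 22.77 tcp [ 469.2 -210.4   44.3] yawY -79.64 z [-4.0e-04  2.6e-03 -1.0e+00] F [-0.55 -0.72 -0.57] T [ 0.02  0.   -0.09] w 26.3 gf 29.6
```

```bash
python3 - <<'E'
from m import *
v=[]
for i in range(14): v.append(sensors.read_state()['wrist_force'][2]); W=cam('scene')[1]
print(np.mean(v),np.std(v))
m=(abs(W[...,0]-.470)<.09)&(abs(W[...,1]+.21)<.06)&(W[...,2]>.03)&(W[...,2]<.075); print(m.sum())
E
```

```text
-0.7910810097028104 0.4637146880226531
350
```

A pulls 0.8 N, so A is the light one. Lay it back and take B.

Request:
servo_tool(deltas=[0,0,0,0,0,-20,0.1,0,0,0,0,0,-12,0.1,0,0,0,0,0,-4,0.1,0,0,0,0,0,-2,0.1,0,0,0,0,0,-0.5,0.1,0,0,0,0,0,0,0.35,0,0,0,0,0,0,0.5,0,0,0,0,0,0,0.65,0,0,0,0,0,0,0.7,0,0,0,0,0,20,0.7,0,0,0,0,0,30,0.7,0,0,0,0,0,10,0.7,0,0,-5.1,-9,-25.8,0,0.7,0,0,-5.1,-9,-25.8,0,0.7,0,0,-5.1,-9,-25.8,0,0.7,0,0,-5.2,-9,-25.8,0,0.7,0,0,0,0,0,0,0.7,0,0,0,0,0,0,0.7,0,0,0,0,0,0,0.7])

```text
clock: 25.1
tcp_pos: [0.4339, -0.3134, 0.0663]
tcp_rot: [[0.985, -0.175, 0.001], [-0.175, -0.985, 0.002], [0.001, -0.003, -1.0]]
wrist_force: [0.2, 0.4, 0.4]
gripper_width: 0.0599
gripper_force: 0.0
```

```bash
python3 - <<'E'
from m import *
st()
W=cam('scene')[1]*1000
m=(abs(W[...,0]-485)<90)&(abs(W[...,1]+208)<45)&(W[...,2]>5)&(W[...,2]<75); print('A z',np.percentile(W[m][:,2],[50,90,99]))
E
```

```text
t 25.1 tcp [ 433.9 -313.4   66.3] yawY -100.08 z [ 0.0015  0.0024 -1.    ] F [0.2  0.43 0.35] T [-0.06  0.05 -0.03] w 59.9 gf 0.0
A z [18.47989715 22.62243269 25.54678409]
```

Request:
servo_tool(deltas=[0,0,-0.4,0,-0.6,-25,0.7,0,0,0,0,0,-20,0.7,0,0,0,0,0,-12,0.6,0,0,0,0,0,-3,0.5,0,0,0,0,0,0,0.4,0,0,0,0,0,0,0.3,0,0,0,0,0,0,0.2,0,0,0,0,0,0,0.1,0,0,0,0,0,0,0.1,0,0,0,0,0,5,0.1,0,0,0,0,0,15,0.1,0,0,0,0,0,20,0.1,0,0,0,0,0,0,0.1,0,0,0,0,0,0,0.1,0,0,0,0,0,0,0.1,0,0,0,0,0,0,0.1], squeeze=45)

```text
clock: 26.48
tcp_pos: [0.4333, -0.3139, 0.0457]
tcp_rot: [[0.983, -0.183, 0.001], [-0.183, -0.983, 0.003], [0.0, -0.003, -1.0]]
wrist_force: [-0.5, 0.5, -2.3]
gripper_width: 0.0259
gripper_force: 44.6
```

```bash
python3 - <<'E'
from m import *
st(); v=[]
for i in range(10): v.append(sensors.read_state()['wrist_force'][2]); W=cam('scene')[1]*1000
print(np.mean(v),np.std(v))
a=np.radians(-10.5); Q=W[(W[...,2]>30)&(W[...,2]<72)&(abs(W[...,0]-448)<90)&(abs(W[...,1]+317)<50)]
s=(Q[:,0]-433)*np.cos(a)+(Q[:,1]+314)*np.sin(a)
for lo in range(-70,100,20):
    k=(s>lo)&(s<lo+20)
    if k.any(): print(lo,Q[k,2].min().round(),Q[k,2].max().round(),k.sum())
E
```

```text
t 26.48 tcp [ 433.3 -313.9   45.7] yawY -100.53 z [ 6.0e-04  2.7e-03 -1.0e+00] F [-0.51  0.54 -2.3 ] T [-0.01  0.07  0.01] w 25.9 gf 44.6
-2.3593498873974768 0.5607305672637298
-70 47.0 63.0 22
-50 45.0 64.0 68
-30 43.0 72.0 138
-10 46.0 72.0 83
50 40.0 49.0 54
70 37.0 46.0 67
```

B pulls 2.4 N: it is the full one. Carry it over the dish, turned to lie along it.

Request:
servo_tool(deltas=[0,0,0,0,0,35,0.1,0,0,0,0,0,38,0.1,0,0,0,0,0,36,0.1,0,0,6.97,10.1,20.6,0,0.1,0,0,6.97,10.1,20.6,0,0.1,0,0,6.97,10.1,20.6,0,0.1,0,0,6.97,10.1,20.6,0,0.1,0,0,6.97,10.1,20.6,0,0.1,0,0,6.97,10.1,20.6,0,0.1,0,0,6.97,10.1,20.6,0,0.1,0,0,6.97,10.1,20.6,0,0.1,0,0,6.97,10.1,20.6,0,0.1,0,0,6.97,10.1,20.6,0,0.1,0,0,6.97,10.1,20.6,0,0.1,0,0,6.97,10.1,20.6,0,0.1,0,0,6.97,10.1,20.6,0,0.1,0,0,6.97,10.1,20.6,0,0.1,0,0,0,0,0,0,0.1,0,0,0,0,0,0,0.1,0,0,0,0,0,0,0.1])

```text
clock: 28.65
tcp_pos: [0.5747, -0.0268, 0.1552]
tcp_rot: [[0.054, 0.999, -0.003], [0.999, -0.054, 0.001], [0.0, -0.003, -1.0]]
wrist_force: [0.4, -0.7, -2.6]
gripper_width: 0.0261
gripper_force: 45.2
```

```bash
python3 - <<'E'
from m import *
st()
W=cam('scene')[1]*1000
c=np.array([577,-11]);t=np.radians(87.1); ey=np.array([np.cos(t),np.sin(t)]); ex=np.array([-ey[1],ey[0]])
def prof(lo,hi):
    Q=W[(W[...,2]>lo)&(W[...,2]<hi)]; X=(Q[:,:2]-c)@ex; Y=(Q[:,:2]-c)@ey
    for y in range(-110,110,20):
        k=(abs(X)<55)&(Y>y)&(Y<y+20)
        if k.any(): print(y,'x',X[k].min().round(),X[k].max().round(),'z',Q[k,2].min().round(),Q[k,2].max().round(),k.sum())
print('tube'); prof(130,180); print('dish'); prof(85,105)
E
```

```text
t 28.65 tcp [574.7 -26.8 155.2] yawY -3.08 z [-2.6e-03  6.0e-04 -1.0e+00] F [ 0.44 -0.74 -2.63] T [0.02 0.   0.03] w 26.1 gf 45.2
tube
-90 x 3.0 3.0 z 163.0 163.0 1
-70 x -3.0 11.0 z 159.0 171.0 47
-50 x -6.0 16.0 z 149.0 174.0 77
-30 x -21.0 31.0 z 152.0 180.0 124
-10 x -11.0 31.0 z 159.0 180.0 17
10 x 13.0 23.0 z 153.0 161.0 14
30 x 12.0 23.0 z 152.0 159.0 17
50 x -17.0 21.0 z 148.0 154.0 23
dish
-110 x 22.0 42.0 z 92.0 96.0 9
-90 x -7.0 51.0 z 86.0 96.0 42
-70 x -24.0 52.0 z 85.0 96.0 29
-50 x -35.0 53.0 z 85.0 98.0 33
-30 x -41.0 51.0 z 86.0 99.0 30
-10 x -39.0 50.0 z 86.0 96.0 26
10 x -36.0 51.0 z 85.0 95.0 23
30 x -28.0 51.0 z 85.0 97.0 25
50 x -20.0 52.0 z 85.0 98.0 53
70 x -6.0 50.0 z 85.0 96.0 69
```

The tube lies along the dish (span -72..68 mm in dish y). The dish centre measures about 4 mm toward the robot, so I shift x by -6.5 and y by -4 to clear the bowed wall, then lower.

Request:
servo_tool(deltas=[0,0,0,-6.5,-4,-10,0.1,0,0,0,0,0,-20,0.1,0,0,0,0,0,-20,0.1,0,0,0,0,0,-15,0.1,0,0,0,0,0,-6,0.1,0,0,0,0,0,-4,0.1,0,0,0,0,0,0,0.1,0,0,0,0,0,0,0.1])

```text
clock: 29.37
tcp_pos: [0.5688, -0.0307, 0.0813]
tcp_rot: [[0.053, 0.999, -0.002], [0.999, -0.053, 0.001], [0.001, -0.002, -1.0]]
wrist_force: [-3.0, -1.8, 3.4]
gripper_width: 0.026
gripper_force: 44.5
```

```bash
python3 - <<'E'
from m import *
v=[]
for i in range(4): v.append(sensors.read_state()['wrist_force'][2]); cam('top')
st(); print(np.mean(v))
E
```

```text
t 29.57 tcp [569.1 -30.4  81.2] yawY -2.99 z [-7.e-04  1.e-03 -1.e+00] F [-2.94 -1.77  4.4 ] T [-0.37  0.46  0.1 ] w 25.9 gf 44.6
3.8843319039683886
```

Request:
servo_tool(deltas=[0,0,0,-1.5,0,2,0.1,0,0,0,0,0,0,0.1,0,0,0,0,0,0,0.1])

```text
clock: 29.82
tcp_pos: [0.5676, -0.0298, 0.0827]
tcp_rot: [[0.052, 0.999, -0.001], [0.999, -0.052, 0.001], [0.001, -0.001, -1.0]]
wrist_force: [0.4, -0.5, 1.2]
gripper_width: 0.0259
gripper_force: 44.4
```

```bash
python3 - <<'E'
from m import *
v=[]
for i in range(5): v.append(sensors.read_state()['wrist_force']); W=cam('scene')[1]*1000
st(); print(np.mean(v,0))
c=np.array([577,-11]);t=np.radians(87.1); ey=np.array([np.cos(t),np.sin(t)]); ex=np.array([-ey[1],ey[0]])
Q=W[(W[...,2]>60)&(W[...,2]<120)]; X=(Q[:,:2]-c)@ex; Y=(Q[:,:2]-c)@ey
for y in range(-110,110,20):
    r=[]
    for x in range(-50,60,10):
        k=(X>x)&(X<x+10)&(Y>y)&(Y<y+20); r.append('%d-%d'%(Q[k,2].min(),Q[k,2].max()) if k.any() else '-')
    print(y,*r,sep='\t')
E
```

```text
t 30.07 tcp [567.4 -29.8  82.5] yawY -2.95 z [-0.0016  0.0012 -1.    ] F [ 2.14 -1.15  0.55] T [ 0.02 -0.36  0.05] w 25.5 gf 44.4
[ 1.18942372 -1.16211719  0.98310105]
-110	-	-	-	-	-	-	93-93	90-95	87-96	95-95	-
-90	-	-	-	88-91	91-93	66-93	60-93	60-84	62-93	61-93	-
-70	-	-	77-93	61-95	91-91	82-89	73-89	-	-	61-93	-
-50	-	68-93	60-93	-	78-96	84-95	72-98	78-109	109-109	60-94	-
-30	89-94	60-94	60-61	92-118	87-119	91-95	60-98	78-119	88-119	61-94	97-97
-10	86-92	61-91	-	-	91-118	90-93	61-61	-	-	62-93	-
10	-	62-84	61-69	-	-	96-96	60-60	-	63-63	60-95	-
30	-	65-65	61-61	-	95-95	92-96	96-96	91-95	-	61-93	-
50	-	-	-	89-89	91-92	60-60	60-60	91-95	-	62-92	91-91
70	-	-	-	-	90-92	89-92	62-95	60-93	72-93	68-94	-
90	-	-	-	-	-	-	-	-	88-88	-	-
```

The flat end is caught on the bowed rim: it reads 91–95 mm high, and it should be lower. Raise and measure the dish's mouth again before a better try.

Request:
servo_tool(deltas=[0,0,0,0,0,10,0.1,0,0,0,0,0,25,0.1,0,0,0,0,0,30,0.1,0,0,0,0,0,0,0.1,0,0,0,0,0,0,0.1,0,0,0,0,0,0,0.1])

```text
clock: 30.57
tcp_pos: [0.5665, -0.0295, 0.1469]
tcp_rot: [[0.051, 0.999, -0.003], [0.999, -0.051, 0.002], [0.001, -0.003, -1.0]]
wrist_force: [-1.0, -0.4, -3.1]
gripper_width: 0.0257
gripper_force: 45.2
```

```bash
cat > prof.py <<'E'
from m import *
c=np.array([577,-11]);t=np.radians(87.1); ey=np.array([np.cos(t),np.sin(t)]); ex=np.array([-ey[1],ey[0]])
def run(zt):
    st(); f,W=cam('scene'); W=W*1000; np.savez('last.npz',f=f,W=W)
    Q=W[(W[...,2]>57)&(W[...,2]<zt+60)]; X=(Q[:,:2]-c)@ex; Y=(Q[:,:2]-c)@ey; Z=Q[:,2]
    print('rim (z 88-100): y, bowed xmin,xmax(<15) | straight xmin(>25), xmax')
    for y in range(-110,110,10):
        k=(Z>88)&(Z<101)&(Y>y)&(Y<y+10)&(abs(X)<60); a=X[k&(X<20)]; b=X[k&(X>=25)]
        print(y,(a.min().round(),a.max().round(),len(a)) if len(a) else '-',(b.min().round(),b.max().round(),len(b)) if len(b) else '-')
    print('tube')
    for y in range(-100,100,15):
        k=(Z>zt-15)&(Z<zt+25)&(Y>y)&(Y<y+15)&(abs(X)<50)
        if k.any(): print(y,'x',X[k].min().round(),X[k].max().round(),'z',Z[k].min().round(),np.median(Z[k]).round(),Z[k].max().round(),k.sum())
E
python3 -c "
from prof import *
run(147)"
```

```text
t 30.57 tcp [566.5 -29.5 146.9] yawY -2.93 z [-0.0032  0.0017 -1.    ] F [-1.04 -0.39 -3.12] T [-0.03  0.02  0.03] w 25.7 gf 45.2
rim (z 88-100): y, bowed xmin,xmax(<15) | straight xmin(>25), xmax
-110 - -
-100 - (np.float64(26.0), np.float64(40.0), 8)
-90 (np.float64(1.0), np.float64(18.0), 11) (np.float64(31.0), np.float64(45.0), 8)
-80 (np.float64(-9.0), np.float64(2.0), 6) (np.float64(42.0), np.float64(47.0), 6)
-70 (np.float64(-20.0), np.float64(-8.0), 9) (np.float64(45.0), np.float64(49.0), 6)
-60 (np.float64(-26.0), np.float64(-21.0), 7) (np.float64(45.0), np.float64(47.0), 5)
-50 (np.float64(-33.0), np.float64(-23.0), 10) (np.float64(45.0), np.float64(49.0), 5)
-40 (np.float64(-39.0), np.float64(-31.0), 9) (np.float64(45.0), np.float64(49.0), 5)
-30 (np.float64(-39.0), np.float64(-34.0), 6) (np.float64(44.0), np.float64(48.0), 5)
-20 (np.float64(-43.0), np.float64(-39.0), 5) (np.float64(42.0), np.float64(48.0), 7)
-10 (np.float64(-45.0), np.float64(-39.0), 8) (np.float64(44.0), np.float64(49.0), 6)
0 (np.float64(-44.0), np.float64(-44.0), 1) (np.float64(43.0), np.float64(47.0
[... 220 characters left out ...]
-11.0), 2) (np.float64(46.0), np.float64(49.0), 4)
60 (np.float64(-14.0), np.float64(2.0), 16) (np.float64(48.0), np.float64(51.0), 5)
70 (np.float64(-2.0), np.float64(16.0), 21) (np.float64(25.0), np.float64(46.0), 5)
80 (np.float64(8.0), np.float64(18.0), 5) (np.float64(25.0), np.float64(44.0), 20)
90 - -
100 - -
tube
-85 x 6.0 17.0 z 141.0 147.0 151.0 8
-70 x 6.0 18.0 z 142.0 150.0 156.0 33
-55 x 2.0 24.0 z 140.0 154.0 163.0 61
-40 x -9.0 35.0 z 145.0 159.0 171.0 91
-25 x -16.0 39.0 z 149.0 160.0 171.0 76
-10 x -4.0 26.0 z 152.0 156.0 170.0 9
5 x 24.0 28.0 z 148.0 153.0 154.0 6
20 x 26.0 28.0 z 152.0 153.0 155.0 5
35 x -4.0 30.0 z 151.0 154.0 155.0 13
50 x -9.0 31.0 z 152.0 153.0 156.0 17
```

The dish is still central (offset ≤5 mm). The tube has pitched 8° in the grip, flat end up. I correct the pitch, yaw it 4.5° toward the straight side, and shift it toward the cap.

Request:
servo_tool(deltas=[-3.5,0.2,2.25,-2,-3,0,0.1,-3.5,0.2,2.25,-2,-3,0,0.1,0,0,0,0,0,0,0.1,0,0,0,0,0,-20,0.1,0,0,0,0,0,-15,0.1,0,0,0,0,0,0,0.1,0,0,0,0,0,0,0.1])

```text
clock: 31.2
tcp_pos: [0.5621, -0.0364, 0.1115]
tcp_rot: [[-0.026, 1.0, -0.007], [0.992, 0.025, -0.121], [-0.121, -0.01, -0.993]]
wrist_force: [1.0, -0.1, -1.2]
gripper_width: 0.0258
gripper_force: 45.2
```

```bash
python3 -c "
from prof import *
run(112)" | sed -n '1p;/tube/,$p'
```

```text
t 31.2 tcp [562.1 -36.4 111.5] yawY 1.42 z [-0.0071 -0.1209 -0.9926] F [ 0.97 -0.13 -1.23] T [ 0.15 -0.03 -0.04] w 25.8 gf 45.2
tube
-100 x 39.0 39.0 z 98.0 98.0 98.0 1
-85 x 4.0 48.0 z 99.0 119.0 124.0 25
-70 x -15.0 20.0 z 99.0 121.0 127.0 37
-55 x 2.0 28.0 z 105.0 123.0 129.0 62
-40 x -12.0 42.0 z 110.0 125.0 137.0 108
-25 x -1.0 42.0 z 117.0 125.0 135.0 42
-10 x 28.0 34.0 z 111.0 114.0 116.0 7
5 x 29.0 37.0 z 111.0 114.0 118.0 13
20 x 30.0 39.0 z 111.0 113.0 116.0 13
35 x 25.0 40.0 z 109.0 111.0 113.0 17
50 x 23.0 41.0 z 106.0 108.0 110.0 13
```

Request:
servo_tool(deltas=[0,0,0,1.5,0,-10,0.1,0,0,0,0,0,-8,0.1,0,0,0,0,0,-5,0.1,0,0,0,0,0,0,0.1,0,0,0,0,0,0,0.1,0,0,0,0,0,0,0.1])

```text
clock: 31.75
tcp_pos: [0.5646, -0.036, 0.0895]
tcp_rot: [[-0.027, 1.0, -0.004], [0.992, 0.026, -0.121], [-0.121, -0.008, -0.993]]
wrist_force: [-1.2, 0.4, -1.7]
gripper_width: 0.0254
gripper_force: 44.8
```

```bash
python3 -c "
from prof import *
v=[]
for i in range(4): v.append(sensors.read_state()['wrist_force']); cam('top')
print(np.mean(v,0))
run(90)" | sed -n '1,2p;/tube/,$p'
```

```text
[-0.77660875  0.69333804 -1.73829475]
t 31.95 tcp [564.7 -36.   89.6] yawY 1.5 z [-0.0041 -0.1209 -0.9927] F [-0.35  0.23 -1.83] T [0.22 0.03 0.04] w 25.4 gf 44.8
tube
-100 x 10.0 43.0 z 78.0 92.0 97.0 41
-85 x -10.0 46.0 z 76.0 93.0 107.0 63
-70 x -23.0 49.0 z 78.0 95.0 107.0 60
-55 x -33.0 48.0 z 75.0 97.0 110.0 101
-40 x -37.0 48.0 z 77.0 101.0 115.0 139
-25 x -44.0 48.0 z 75.0 95.0 115.0 86
-10 x -44.0 48.0 z 77.0 90.0 105.0 42
5 x 25.0 50.0 z 77.0 91.0 96.0 33
20 x -33.0 49.0 z 75.0 87.0 94.0 37
35 x 23.0 50.0 z 75.0 83.0 97.0 33
50 x -12.0 50.0 z 75.0 81.0 95.0 27
65 x 2.0 49.0 z 75.0 85.0 94.0 24
80 x 16.0 43.0 z 75.0 90.0 96.0 46
```

Request:
servo_tool(deltas=[0,0,0,0,0,-2,0.1,0,0,0,0,0,-2,0.1,0,0,0,0,0,-1,0.1,0,0,0,0,0,0,0.1,0,0,0,0,0,0,0.1])

```text
clock: 32.42
tcp_pos: [0.5646, -0.0359, 0.0844]
tcp_rot: [[-0.027, 1.0, -0.004], [0.992, 0.026, -0.121], [-0.121, -0.008, -0.993]]
wrist_force: [-1.7, 1.9, 2.8]
gripper_width: 0.0257
gripper_force: 45.0
```

```bash
python3 -c "
from m import *
v=[]
for i in range(5): v.append(sensors.read_state()['wrist_force']); cam('top')
print(np.mean(v,0)); st()"
```

```text
[-1.45821403  1.53121933  2.89060163]
t 32.67 tcp [564.7 -35.9  84.4] yawY 1.51 z [-0.0043 -0.1209 -0.9926] F [-1.56  1.04  2.2 ] T [ 0.24  0.19 -0.07] w 26.1 gf 44.9
```

```bash
python3 - <<'E'
from prof import *
f,W=cam('scene'); g,V=cam('top')
a=cv2.resize(f[205:295,255:355],None,fx=4,fy=6,interpolation=2); b=cv2.resize(g[205:295,255:345],(400,540),interpolation=2)
cv2.imwrite('pics/s7.png',np.hstack([a,b]))
for n,W in(('scene',W*1000),('top',V*1000)):
    print(n); Q=W[(W[...,2]>57)&(W[...,2]<125)]; X=(Q[:,:2]-c)@ex; Y=(Q[:,:2]-c)@ey
    for y in range(-100,100,10):
        r=[]
        for x in range(-50,60,10):
            k=(X>x)&(X<x+10)&(Y>y)&(Y<y+10); r.append('%d-%d'%(Q[k,2].min(),Q[k,2].max()) if k.any() else '-')
        print(y,*r,sep='\t')
E
```

```text
scene
-100	-	-	-	-	-	-	89-93	89-92	80-91	-	-
-90	-	-	-	-	-	70-92	60-92	59-91	59-91	68-92	-
-80	57-57	-	-	57-90	58-91	64-101	94-101	-	60-80	60-93	-
-70	-	-	-	57-93	72-90	58-101	89-101	-	-	58-93	60-60
-60	57-57	-	57-93	58-89	57-92	57-102	57-105	87-98	-	64-92	-
-50	-	89-91	61-93	-	57-57	96-103	58-104	82-101	-	58-92	57-57
-40	89-89	62-95	57-80	-	57-124	57-107	97-102	85-123	61-119	59-93	-
-30	87-87	59-92	-	97-124	90-123	94-123	96-97	84-113	83-121	61-91	59-59
-20	90-93	57-92	58-58	-	94-123	91-120	57-58	-	64-110	62-95	57-57
-10	88-90	57-91	57-57	-	110-118	-	57-57	-	58-88	63-92	-
0	89-89	87-87	-	-	-	-	57-57	83-86	61-87	60-94	-
10	-	-	-	-	-	-	57-57	83-86	80-84	57-96	-
20	-	81-81	57-81	-	-	-	57-57	79-83	80-83	60-93	57-92
30	-	61-81	58-72	-	-	-	-	78-81	76-79	59-91	92-94
40	-	-	-	-	-	-	-	73-79	75-77	58-91	57-91
50	-	-	-	64-72	71-71	-	75-75	57-75	73-74	57-91	94-94
60	-	-	-	-	-	-	-	-	-	57-92	89-93
70	-	-	-	-	-	60-92	58-94	57-90	64-89	66-94	58-58
80	-	-	-	-	-	-	64-90	61-92	67-92	87-93	-
90	-	-	-	-	-	-	-	-	-	-	-
top
-100	-	-	-	-	-	-	96-96	91-100	-	-	-
-90	-	-	-	-	84-87	88-94	61-97	91-91	69-99	97-100
[... 278 characters left out ...]
5-92	59-92	58-60	57-89	92-108	98-107	57-104	60-114	59-89	58-95	57-59
-30	-	66-77	57-57	113-113	96-111	97-102	58-102	110-110	59-110	57-99	57-60
-20	-	-	-	-	-	-	-	-	57-67	57-60	-
-10	-	-	-	-	-	-	-	-	57-61	58-60	58-58
0	-	-	-	-	-	-	83-88	80-91	-	58-91	57-58
10	-	-	-	-	-	83-92	78-92	57-91	58-90	57-97	58-58
20	-	-	-	-	78-87	80-90	79-89	58-89	58-89	57-98	60-60
30	-	-	-	57-62	73-82	74-84	73-89	57-86	57-86	57-99	62-62
40	-	-	61-73	57-71	76-79	74-83	70-83	60-80	60-78	62-94	59-59
50	-	-	61-90	61-100	67-74	74-81	63-83	69-78	59-79	59-94	57-58
60	-	-	-	63-83	58-89	58-69	58-65	58-62	62-62	57-96	67-67
70	-	-	-	-	71-71	61-74	59-66	57-68	57-66	59-97	-
80	-	-	-	-	-	-	-	59-69	60-60	-	-
90	-	-	-	-	-	-	-	-	-	-	-
```

View pics/s7.png

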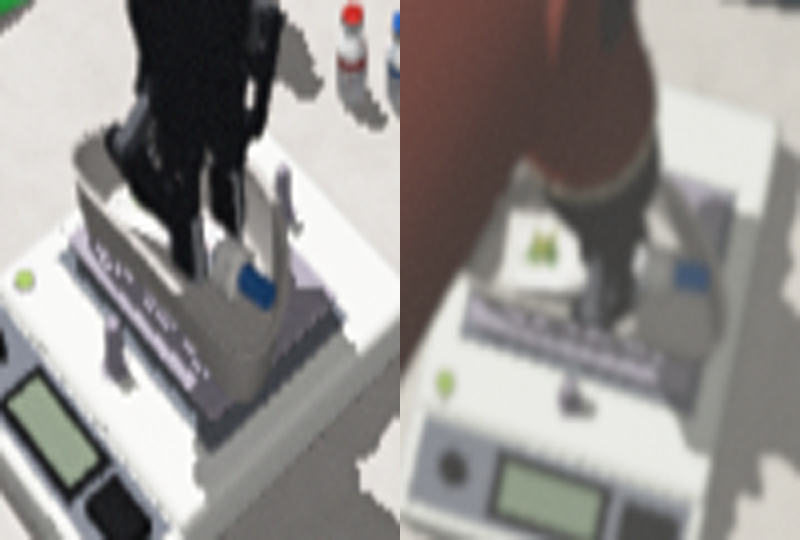

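The picture shows the tube inside the dish. The flat end is down on the sloped floor (right view px 540,250), while the cap is still about 10 mm high beside the bowed rim (left view px 255,290). Lift 3 mm, turn the cap away from the rim, tip the cap down, then lower again.

Request:
servo_tool(deltas=[0,0,0,0,0,4,0.1,2.5,0,-1.5,0,0,0,0.1,2.5,0,-1.5,0,0,0,0.1,0,0,0,0,0,-2,0.1,0,0,0,0,0,-2,0.1,0,0,0,0,0,-1,0.1,0,0,0,0,0,0,0.1,0,0,0,0,0,0,0.1])

```text
clock: 33.43
tcp_pos: [0.5644, -0.0355, 0.083]
tcp_rot: [[0.024, 1.0, -0.009], [0.999, -0.024, -0.035], [-0.035, -0.008, -0.999]]
wrist_force: [-0.2, -0.3, -2.0]
gripper_width: 0.0258
gripper_force: 44.9
```

```bash
cat > q.py <<'E'
from prof import *
v=[]
for i in range(4): v.append(sensors.read_state()['wrist_force']); W=cam('scene')[1]*1000
print(np.mean(v,0)); st()
Q=W[(W[...,2]>57)&(W[...,2]<125)]; X=(Q[:,:2]-c)@ex; Y=(Q[:,:2]-c)@ey
for y in range(-90,90,15):
    r=[]
    for x in range(-50,60,10):
        k=(X>x)&(X<x+10)&(Y>y)&(Y<y+15); r.append('%d-%d'%(Q[k,2].min(),Q[k,2].max()) if k.any() else '-')
    print(y,*r,sep='\t')
E
python3 q.py
```

```text
[-0.78408933 -0.33478485 -2.1565962 ]
t 33.63 tcp [564.5 -35.6  83.3] yawY -1.42 z [-0.0087 -0.0339 -0.9994] F [-0.47 -0.55 -3.07] T [0.09 0.18 0.02] w 25.3 gf 44.8
-90	58-58	-	-	58-58	90-95	64-97	66-94	61-85	58-94	69-95	57-57
-75	57-59	57-59	57-97	57-95	57-94	57-93	57-95	-	57-77	57-96	57-60
-60	57-59	57-94	61-97	58-90	57-57	57-100	57-100	79-98	58-64	57-96	57-61
-45	57-58	62-96	57-87	57-103	87-123	59-119	57-101	59-123	57-122	57-96	57-59
-30	88-94	58-95	57-61	95-113	89-124	57-119	57-99	59-59	57-124	57-112	57-58
-15	72-94	57-94	60-60	-	91-118	92-106	57-60	84-87	57-69	59-95	57-59
0	-	-	-	-	-	-	57-59	86-88	57-87	57-95	57-59
15	-	64-81	57-72	-	-	-	57-60	87-88	58-89	57-95	57-60
30	-	-	61-61	-	86-86	86-88	57-59	60-87	83-86	57-96	57-62
45	-	-	-	71-81	-	-	57-60	59-85	81-84	57-95	57-97
60	-	-	-	83-83	91-94	88-95	57-96	59-69	80-80	57-95	57-57
75	-	-	-	-	-	87-96	67-94	61-96	72-96	61-94	-
```

Request:
servo_tool(deltas=[0,0,0,0,0,-2,0.1,0,0,0,0,0,-2,0.1,0,0,0,0,0,0,0.1,0,0,0,0,0,0,0.1])

```text
clock: 33.97
tcp_pos: [0.5646, -0.0357, 0.0792]
tcp_rot: [[0.025, 1.0, -0.009], [0.999, -0.025, -0.034], [-0.034, -0.008, -0.999]]
wrist_force: [-0.2, 1.2, -0.3]
gripper_width: 0.0257
gripper_force: 44.9
```

```bash
python3 q.py
```

```text
[-0.92314649  1.27632557 -0.74344358]
t 34.17 tcp [564.7 -35.9  79.4] yawY -1.45 z [-0.0083 -0.0336 -0.9994] F [-1.14  1.44 -1.29] T [ 0.24  0.09 -0.02] w 25.7 gf 44.9
-90	58-58	-	-	-	61-96	70-96	61-95	63-89	57-95	58-95	-
-75	57-59	57-59	57-95	57-95	93-93	60-90	77-92	-	57-70	57-96	59-59
-60	57-59	57-94	62-95	57-80	82-82	57-94	57-98	77-93	57-68	57-93	57-58
-45	57-90	60-95	57-81	57-124	80-121	90-105	57-96	77-122	57-123	57-124	57-59
-30	88-95	59-94	57-60	94-104	86-124	88-114	57-94	-	57-113	57-101	57-58
-15	69-94	58-93	58-58	-	93-116	88-110	-	79-83	57-71	57-95	57-59
0	-	-	-	59-59	-	-	57-57	79-83	57-79	57-95	58-59
15	-	57-76	57-62	59-59	-	-	57-61	79-85	57-82	57-95	57-60
30	-	57-57	-	-	-	81-84	57-59	61-83	57-83	57-95	-
45	-	-	-	70-79	-	-	57-57	77-82	75-81	57-94	57-57
60	-	-	-	-	91-95	84-95	66-87	57-63	-	58-96	57-59
75	-	-	-	-	91-91	60-93	60-95	59-97	76-95	90-94	-
```

Request:
servo_tool(deltas=[0,0,0,0,0,-1.5,0.1,0,0,0,0,0,0,0.1,0,0,0,0,0,0,0.32,0,0,0,1,0,0,0.34,0,0,0,1,0,0,0.37,0,0,0,1,0,0,0.39,0,0,0,0,0,0,0.39], squeeze=20)

```text
clock: 34.75
tcp_pos: [0.5676, -0.0362, 0.0779]
tcp_rot: [[0.025, 1.0, -0.009], [0.999, -0.026, -0.034], [-0.034, -0.008, -0.999]]
wrist_force: [-1.2, -0.4, 0.5]
gripper_width: 0.0332
gripper_force: 0.5
```

```bash
python3 q.py
```

```text
[-0.80839567 -0.06358803  0.22575637]
t 34.95 tcp [567.6 -36.1  77.9] yawY -1.46 z [-0.0085 -0.0339 -0.9994] F [-0.75 -0.3   0.32] T [-0.05  0.19  0.01] w 33.6 gf 0.5
-90	-	-	-	-	90-94	59-94	63-92	62-92	59-93	57-97	-
-75	-	57-57	57-95	57-93	89-89	58-91	80-92	-	57-82	57-94	57-58
-60	57-60	58-93	59-94	57-75	-	57-93	57-96	78-92	61-76	57-93	57-57
-45	57-93	58-94	57-122	57-124	81-124	57-94	57-96	75-124	57-124	57-95	-
-30	89-92	57-122	57-123	91-124	76-124	88-92	57-94	87-87	60-122	57-106	58-58
-15	69-94	57-83	-	58-58	86-114	84-90	-	78-78	57-76	59-94	57-59
0	-	-	57-58	-	-	-	59-59	77-82	59-82	57-94	58-58
15	-	57-83	57-61	-	-	-	57-58	79-83	58-81	57-97	58-58
30	-	-	58-58	-	-	83-83	58-60	74-80	57-57	57-94	57-58
45	-	-	-	85-85	-	-	57-76	73-81	76-80	57-95	57-57
60	-	-	-	-	84-95	88-92	63-91	65-65	-	57-94	57-59
75	-	-	-	-	80-80	69-93	59-95	60-95	71-95	89-96	-
```

Request:
servo_tool(deltas=[0,0,0,-1.2,0,0,0.39,0,0,0,0,0,2,0.4,0,0,0,0,0,6,0.4,0,0,0,0,0.3,10,0.4,0,0,0,0,0.3,15,0.4,0,0,0,0,0,25,0.4,0,0,0,0,0,35,0.4,0,0,0,0,0,40,0.4,0,0,0,-10,20,35,0.4,0,0,0,-10,35,15,0.4,0,0,0,0,35,0,0.4,0,0,0,0,35,0,0.4,0,0,0,0,0,0,0.4,0,0,0,0,0,0,0.4])

```text
clock: 36.12
tcp_pos: [0.5462, 0.0921, 0.2616]
tcp_rot: [[0.021, 1.0, -0.008], [0.999, -0.021, -0.033], [-0.034, -0.007, -0.999]]
wrist_force: [-0.5, -1.5, -0.9]
gripper_width: 0.0342
gripper_force: 0.0
```

```bash
cat > r.py <<'E'
from prof import *
st()
for n in('scene','top'):
    f,W=cam(n); W*=1000; print(n); cv2.imwrite(f'pics/end_{n}.png',f)
    Q=W[(W[...,2]>50)&(W[...,2]<125)]; X=(Q[:,:2]-c)@ex; Y=(Q[:,:2]-c)@ey
    for y in range(-105,105,15):
        r=[]
        for x in range(-50,60,10):
            k=(X>x)&(X<x+10)&(Y>y)&(Y<y+15); r.append('%d/%d/%d'%(Q[k,2].min(),np.median(Q[k,2]),Q[k,2].max()) if k.any() else '-')
        print(y,*r,sep='\t')
    F=f.astype(int); b=(F[...,0]-F[...,2]>60)&(abs(W[...,0]-577)<100)&(abs(W[...,1]+11)<110)&(W[...,2]>50)&(W[...,2]<120)
    if b.any(): q=W[b].mean(0); print('cap',q.round(),b.sum(),'X,Y',((q[:2]-c)@ex).round(),((q[:2]-c)@ey).round())
E
python3 r.py
```

```text
t 36.12 tcp [546.2  92.1 261.6] yawY -1.2 z [-0.0079 -0.0334 -0.9994] F [-0.48 -1.55 -0.91] T [-0.06  0.02 -0.  ] w 34.2 gf 0.0
scene
-105	-	-	-	-	-	-	90/93/94	78/93/94	76/93/95	-	-
-90	-	-	-	-	93/93/95	64/92/95	63/83/93	58/69/82	58/75/94	55/82/93	55/55/55
-75	51/54/58	51/54/57	52/55/92	51/58/93	51/56/95	57/70/90	78/87/92	-	51/56/75	52/67/95	52/54/57
-60	52/55/59	53/55/93	54/82/95	54/58/81	-	52/58/95	53/87/95	59/85/93	53/55/58	52/69/94	52/55/57
-45	52/53/56	59/82/94	53/60/89	56/57/61	-	54/89/94	52/59/96	61/85/92	55/57/63	54/68/94	53/54/58
-30	91/91/92	54/74/96	53/57/59	58/58/58	-	87/90/92	53/87/93	59/83/90	53/61/79	52/70/96	53/54/57
-15	67/90/96	53/68/92	53/56/58	-	81/81/81	84/87/91	53/86/90	75/84/89	53/62/84	52/70/94	53/54/58
0	66/88/93	55/72/95	53/56/59	55/56/58	-	81/84/86	55/84/88	77/84/87	52/59/82	51/72/94	51/53/57
15	89/90/92	55/75/94	54/58/78	57/59/61	79/80/82	78/82/84	55/81/86	62/80/85	53/59/81	53/69/94	51/54/58
30	-	61/89/92	55/71/92	61/62/63	78/79/79	76/79/82	55/78/81	76/78/83	52/78/81	52/68/95	50/55/58
45	-	-	61/86/94	61/78/95	74/75/90	76/77/79	54/77/80	73/76/78	52/74/76	51
[... 832 characters left out ...]
59/66	84/86/88	81/87/101	54/85/95	53/61/92	50/58/97	50/58/99	52/59/59
0	52/85/101	53/60/78	51/57/62	56/57/66	80/84/88	80/86/93	53/87/94	50/78/92	50/59/94	50/60/100	59/60/64
15	63/88/93	53/67/100	51/59/69	51/56/60	77/82/95	75/81/93	73/83/91	52/65/92	51/59/92	50/60/100	51/55/56
30	94/94/94	56/83/99	51/63/96	53/58/64	73/82/86	70/81/90	75/82/89	54/77/87	50/58/72	52/56/100	51/56/58
45	52/57/64	82/89/95	50/83/97	55/69/99	73/78/84	71/77/86	73/78/83	50/75/85	51/59/79	51/57/94	54/58/62
60	50/55/60	52/56/61	63/77/90	63/89/98	57/79/96	51/65/101	50/57/67	51/58/68	50/60/92	53/58/96	50/54/55
75	55/58/62	56/56/56	-	-	94/94/94	61/87/100	53/82/100	54/77/100	51/90/97	50/69/88	59/59/59
90	-	-	-	-	-	-	-	-	-	-	-
```

The tube lies in the dish: cap at dish y -70, axis within a few degrees, rim level at 94–95 mm all round. Tube A and the plate lie on the table and the arm is clear. Hand in.

```bash
python3 -c "
from bench import job
print(job.finish_job())"
```

```text
the job is handed in; nothing more can be done
None
```

The job is handed in; no verdict came back. The last camera measurements show the plate flat on the table, the dish level on the pan and tared while empty, and the full tube (2.4 N against 0.8 N) lying along it, with the light tube left on the table.

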